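# Tip a refill of tea tubes into the V-trough and close up the row

## Robot

A 7-joint arm with a two-finger parallel gripper is mounted at the origin on the work surface. World frame = base frame: x ahead of the robot, y to its left, z up, the work surface at z = 0. Lengths are in m, angles in degrees, forces in N, time in s.
With the tool pointing down it reaches from about 0.4 to 0.875 m from the base axis. Payload 6.5 kg.
Tool frame: the origin (TCP) lies at the very end of the fingers, on their centre line; the grasp point (between the pads) lies 19 mm behind it (manip.tcp_to_grasp is the distance from the TCP to the grasp point, in m); z points along the fingers, y is the direction in which the jaws open and shut (so a half turn about z gives the same grasp; the last joint's range is limited). The gripper opens to 85 mm and grips with 20 to 120 N. Pads are 22 mm wide; open, the fingers measure 114 mm over their backs; the gripper's body (76 mm by 85 mm) begins 54 mm behind the grasp point. The pads swing forward as they close: fully open they stand 13 mm farther back than shut.
Start: joints at [-73.064, 30.733, -0.252, 88.115, 0.149, 61.152, -4.079], TCP at [0.23, 0.608, 0.231] pointing down, gripper open.
Joint ranges: [-154.64, 154.64], [-21.42, 123.67], [-72.66, 72.17], [13.99, 137.28], [-74.86, 254.86], [10.95, 109.41], [-158.01, 158.01]. Speed limits (degrees/s): [136.94, 136.94, 180, 180, 180, 180, 180].

## Interface

Orientations are given as a 3x3 rotation matrix whose columns are the frame's x, y, z axes.
In Python, from station import manip, cams, sign_off gives the robot as it stands.
- The arm moves only by the tool move_arm, never from a script. Its argument "series" is a list of rows, each an object of numbers: "x", "y", "z": the shift along the tool's x, y, z in cm; "ax", "ay", "az": the turn, a rotation vector about the tool's x, y, z in degrees. In form: [{"x": .., "y": .., "z": .., "ax": .., "ay": .., "az": ..}, ...]. A call has exactly 10 rows; each row is the pose to reach, as a shift and turn from the pose measured when the call began, along the tool's axes at that moment; what a row does not reach only later rows make up. A row lasts 1/8 s, in which the tool goes at most 62.5 mm and 10.7 degrees, less where a joint would pass 70% of its speed; a pose out of reach is approached as far as the arm can. A call with a gripper value outside its range is refused whole. "claw" is the closure in counts, from 0 (fully open) to 255 (shut), set as the call begins (left out, the last holds). The fingers move at their own pace and stop on an object; "newtons" is the grip in N (left out, the last holds). Time passes only in rows, so rows that repeat a pose let the fingers close, or fill a call up. It gives the time, the measured TCP pose, the force and the opening at its end, in the units of the state.
- manip.state(): the state, without advancing time (a new reading comes with each control period).
- cams.grab_frame(name): name is "scene" or "top" or "wrist"; returns a dict with "color" (400x640x3 uint8, red, green, blue), "vfov" (degrees; the focal length in pixels is half the picture's height over the tangent of half this angle, whatever the lens; pixels are square), "cx", "cy" (the principal point, pixels), "rvec" (rotation vector, rad) and "tvec" (3), from world to camera coordinates, as OpenCV has them. Camera axes: x right, y down, z forward; pixel columns grow to the right and rows downward; lengths in m; the calibration is good to about 2 mm. A picture is of the moment at which its call begins. There is no depth.
- sign_off(): hands the job in, once; it reports no verdict.
The state is a dict: "time": time; "q": joint angles; "dq": joint speeds; "effort": joint torques, N m; "position": TCP position; "ee_rot": TCP orientation; "contact_force": force on the tool from outside, world axes, zero at the start; "torque": the same for the moment, N m; "gripper_width": finger opening in m.
Only numpy, scipy, OpenCV 4.12 (cv2) and the standard library are available. Lean on these libraries where they do the work, as an engineer would, in place of code of your own. Each camera call takes 0.05 s, during which the arm holds its last target.

## Task

Carry the blue tray of tea tubes by its black carrying bar onto the white shelf behind the V-trough, centred and with its pouring edge against the trough's rim, and let go with the tubes still aboard. Then take the yellow tail handle, raise it so that the three tubes roll into the trough, lower the tray flat onto the shelf again and let go. Last, gently slide the tubes along the fold until they lie end to end against the orange end stop; leave everything else where it is.

Things in the scene. Friction and masses are not known exactly. Their poses are not given: they have to be found in the camera images.
- trough: Fixed steel V-trough with a white shelf. Origin on the counter; x points level from the shelf across the trough, y along the fold to the orange end stop, z up. In mm: trough y -155 to 155, two 45-degree flanks meet at the fold (x 45, z 22) and rise to z 70 (near rim x -3, far rim x 93). End stop: inner face y 155, 85 high, x -10 to 100; the -y end is open.
- fold_stop (a point): Point on the fold line at the inner face of the orange end stop; axes as the trough's. A tube seated in the fold has its axis 20 mm above the fold line; the closed row of three has its centres 35, 105 and 175 mm from the stop.
- shelf_front (a point): Middle of the white shelf's front edge, on its top, 66 mm above the counter; axes as the trough's. The shelf reaches 69 mm back from here (-x) and 155 mm to either side (y). Ahead of this edge stands the rim strip, dark, 6 mm thick, 4 mm higher than the shelf: the tray's pouring edge butts on it and pivots there.
- tray: Loose blue tray 52 x 272 mm, about 0.4 kg empty. Origin: centre of underside; x points to the pouring edge, y along its length. Floor 6 mm thick; rear wall (x -26), ends and two dividers 34 mm high: three compartments about 86 mm long, a tube lying along y in each. The pouring edge (x +26) has a lip only 2.5 mm above the floor: tubes roll over it at about 35 degrees of tilt.
- tray_lip (a point): Middle of the lower corner of the tray's pouring edge (tray x +26, z 0); axes as the tray's.
- tray_bar (a point): Centre of the carrying bar over the tray's middle: a black bar 14 mm thick, 97 mm long along the tray's y, axis 85 mm above the tray's underside (tray x -2), on two flat posts 89 mm apart, close to above the centre of mass; axes as the tray's.
- tray_tail (a point): Centre of the yellow tail handle: cross-bar 14 mm thick, 40 mm long along the tray's y, flat ends, 59 mm behind the rear wall (tray x -85), axis 18 mm above the underside, on a central neck 14 mm wide, 8 mm high. With the tray on the shelf it overhangs the shelf's rear edge, free air below; axes as the tray's.
- tube0_mid (a point): Centre of the aluminium tea tube, green band: closed rigid cylinder 28 mm in diameter, 70 mm long along its y axis, 50 to 100 g. It may start in any compartment; the order in the row does not matter.
- tube1_mid (a point): Centre of the aluminium tea tube, orange band: closed rigid cylinder 28 mm in diameter, 70 mm long along its y axis, 50 to 100 g. It may start in any compartment; the order in the row does not matter.
- tube2_mid (a point): Centre of the aluminium tea tube, red band: closed rigid cylinder 28 mm in diameter, 70 mm long along its y axis, 50 to 100 g. It may start in any compartment; the order in the row does not matter.
- jar_a: Storage jar, 110 mm wide, up to 135 mm high; origin at its underside; bystander, leave alone.
- jar_b: Storage jar, 110 mm wide, up to 135 mm high; origin at its underside; bystander, leave alone.
- jar_c: Storage jar, 110 mm wide, up to 135 mm high; origin at its underside; bystander, leave alone.
- jar_d: Storage jar with green lid, 110 mm wide, up to 135 mm high; origin at its underside; bystander, leave alone.
- mug: White mug, 80 mm wide, 90 mm high; origin at its underside; bystander, leave alone.
- saucer: Saucer 144 mm wide with tongs; origin at its underside; bystander, leave alone.
- stirrers: Blue cup with stirrers, 72 mm wide, 150 mm high; origin at its underside; bystander, leave alone.
There are look-alikes about, which are no part of the job. Leave any brown, pink or purple look-alike of the part that bears tube1_mid alone.

How it is judged (in metres and radians):
On the way, in this order (a step that is already met when the one before it is completed fails the run):
1. the tray stands level on the shelf, pouring edge to the rim, let go, all three tubes aboard (x of tray_lip in the frame of trough between -0.035 and -0.004 m and y of tray_lip in the frame of trough between -0.02 and 0.02 m and z of tray_lip in the frame of trough between 0.062 and 0.0695 m and x of tray_tail in the frame of trough below -0.09 m and angle between the x axis of tray and the x axis of trough, either way round below 0.12 rad and angle between tray's own z axis and vertical below 0.06 rad and linear speed of tray below 0.02 m/s and contact force between the fingers and tray below 0.1 N and z of tube0_mid in the frame of tray between 0.01 and 0.03 m and x of tube0_mid in the frame of tray between -0.03 and 0.03 m and z of tube1_mid in the frame of tray between 0.01 and 0.03 m and x of tube1_mid in the frame of tray between -0.03 and 0.03 m and z of tube2_mid in the frame of tray between 0.01 and 0.03 m and x of tube2_mid in the frame of tray between -0.03 and 0.03 m), for 0.2 s.
2. the tray is tipped by its tail handle (angle between tray's own z axis and vertical above 0.35 rad and distance between the grasp point and tray_tail below 0.045 m), for 0.1 s.
At the end, for the whole second after the job is handed in: Tubes at rest in the fold (within 6 mm and 0.08 rad), end to end against the stop, gaps under 9 mm in all. Tray empty, level, let go on the shelf: pouring edge from 7 mm past to 24 mm behind the shelf's front edge, centred within 20 mm, square within 0.12 rad (x of tray_lip in the frame of trough between -0.035 and -0.004 m and y of tray_lip in the frame of trough between -0.02 and 0.02 m and z of tray_lip in the frame of trough between 0.062 and 0.0695 m and x of tray_tail in the frame of trough below -0.09 m and angle between the x axis of tray and the x axis of trough, either way round below 0.12 rad and angle between tray's own z axis and vertical below 0.06 rad and linear speed of each of tray, tube0, tube1, tube2 below 0.02 m/s and contact force between the fingers and tray below 0.1 N and x of tube0_mid in the frame of trough between 0.039 and 0.051 m and z of tube0_mid in the frame of trough between 0.036 and 0.048 m and y of tube0_mid in the frame of trough between -0.029 and 0.123 m and angle between the y axis of each of tube0, tube1, tube2 and the y axis of trough, either way round below 0.08 rad and x of tube1_mid in the frame of trough between 0.039 and 0.051 m and z of tube1_mid in the frame of trough between 0.036 and 0.048 m and y of tube1_mid in the frame of trough between -0.029 and 0.123 m and x of tube2_mid in the frame of trough between 0.039 and 0.051 m and z of tube2_mid in the frame of trough between 0.036 and 0.048 m and y of tube2_mid in the frame of trough between -0.029 and 0.123 m); the robot touches nothing.
It fails at once if a jar, the mug, the saucer or the stirrer cup moved by more than 30 mm (distance of any of jar_a, jar_b, jar_c, jar_d, mug, saucer, stirrers from where it was at the start of the episode above 0.03 m).
It fails at once if a tube pressed with more than 25 N (not gently) (contact force between the fingers and tube0 above 25 N or contact force between the fingers and tube1 above 25 N or contact force between the fingers and tube2 above 25 N).
It also fails if it takes over 69 s, if anything falls off the work surface, if the arm or the gripper's body presses on something with over 40 N, if the wrist force passes 120 N, or if a joint passes its speed limit or range.

## Working session

There is one attempt and no reset: what is moved stays moved. The work goes in short steps, Python scripts to look and compute and a tool call to move; the robot and the scene stay as the last step left them, time stands still between calls to the robot, and variables do not carry over. Pictures are saved under pics/ and viewed, and the job is handed in when it is done.

Besides the shell and the picture viewer there is one more tool, called after "Request:" as name(argument=value, ...) on one line, values as JSON. move_arm: Moves the arm, as the interface text tells. Its arguments: {"type":"object","properties":{"series":{"type":"array"},"claw":{"type":"number"},"newtons":{"type":"number"}},"required":["series"]}

```bash
mkdir -p pics; ls
cat > h.py <<'E'
import numpy as np, cv2, sys
from station import manip, cams, sign_off
def grab(n,tag):
    f=cams.grab_frame(n); cv2.imwrite(f'pics/{tag}_{n}.png',f['color'][:,:,::-1]); np.save(f'pics/{tag}_{n}.npy',f,allow_pickle=True); return f
def load(n,tag): return np.load(f'pics/{tag}_{n}.npy',allow_pickle=True).item()
def K(f):
    F=200/np.tan(np.radians(f['vfov'])/2); return np.array([[F,0,f['cx']],[0,F,f['cy']],[0,0,1]])
def ray(f,u,v):
    R=cv2.Rodrigues(np.array(f['rvec'],float))[0]; t=np.array(f['tvec'],float).ravel()
    return -R.T@t, R.T@(np.linalg.inv(K(f))@[u,v,1])
def onz(f,u,v,z):
    c,d=ray(f,u,v); return c+d*(z-c[2])/d[2]
def proj(f,P):
    return cv2.projectPoints(np.array(P,float).reshape(-1,3),np.array(f['rvec'],float),np.array(f['tvec'],float),K(f),None)[0].reshape(-1,2)
def tri(obs):
    A=np.zeros((3,3));b=np.zeros(3)
    for f,u,v in obs:
        c,d=ray(f,u,v); d=d/np.linalg.norm(d); M=np.eye(3)-np.outer(d,d); A+=M;b+=M@c
    return np.linalg.solve(A,b)
E
python3 - <<'E'
from h import *
for n in ('scene','top','wrist'):
    f=grab(n,'a'); print(n,f['vfov'],f['cx'],f['cy'],[k for k in f],ray(f,320,200))
s=manip.state(); print(s['position'],s['ee_rot'],s['gripper_width'],s['time'],manip.tcp_to_grasp)
E
```

```text
pics
scene 48.949397512163536 317.919807608916 205.13921801536165 ['color', 'vfov', 'cx', 'cy', 'rvec', 'tvec'] (array([ 0.94470638, -0.74838036,  1.02584206]), array([-0.32363268,  0.59615092, -0.73486407]))
top 50.093451003801775 314.0289516311277 198.6321935716624 ['color', 'vfov', 'cx', 'cy', 'rvec', 'tvec'] (array([ 0.42678595, -0.0259363 ,  1.37797822]), array([ 0.08714504,  0.0146735 , -0.99619039]))
wrist 62.26661809558987 314.41938009617644 203.4708142332495 ['color', 'vfov', 'cx', 'cy', 'rvec', 'tvec'] (array([0.16479914, 0.63210917, 0.37312098]), array([ 0.25585666, -0.08008253, -0.96359644]))
[0.22993233 0.6074815  0.23061187] [[-9.35282209e-01  3.53902623e-01 -3.51988441e-04]
 [ 3.53902777e-01  9.35281346e-01 -1.27640137e-03]
 [-1.22513568e-04 -1.31836517e-03 -9.99999123e-01]] 0.08492709603452885 0.15 0.0187
```

View pics/a_scene.png

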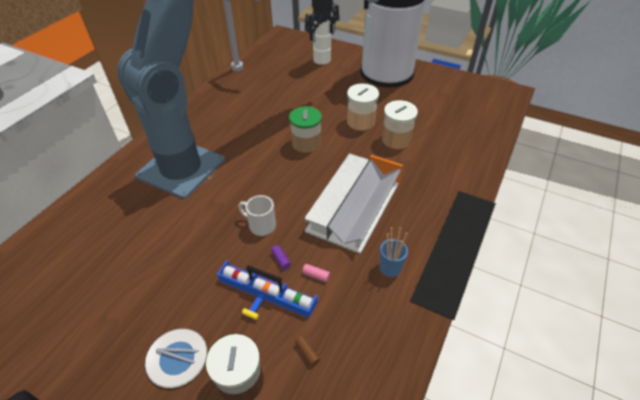

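View pics/a_top.png

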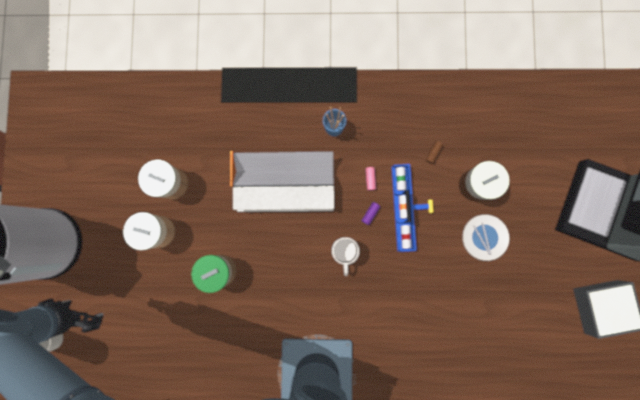

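View pics/a_wrist.png

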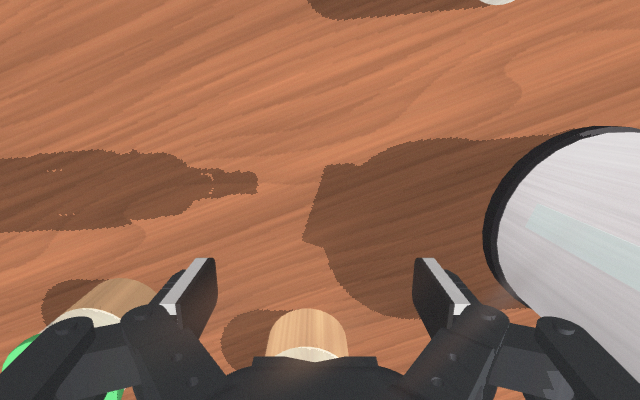

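Run:
```python
from h import *
f=load('top','a'); im=f['color'][:,:,::-1]
cv2.imwrite('pics/c1.png',cv2.resize(im[130:260,350:460],None,fx=4.5,fy=4.5,interpolation=cv2.INTER_CUBIC))
cv2.imwrite('pics/c2.png',cv2.resize(im[140:225,220:345],None,fx=6,fy=6,interpolation=cv2.INTER_CUBIC))
f=load('scene','a'); im=f['color'][:,:,::-1]
cv2.imwrite('pics/c3.png',cv2.resize(im[230:330,205:335],None,fx=6,fy=6,interpolation=cv2.INTER_CUBIC))
```

```text
(no output)
```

View pics/c1.png

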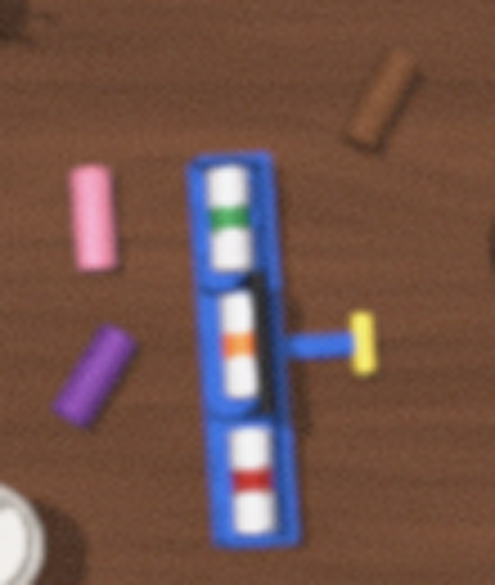

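View pics/c2.png

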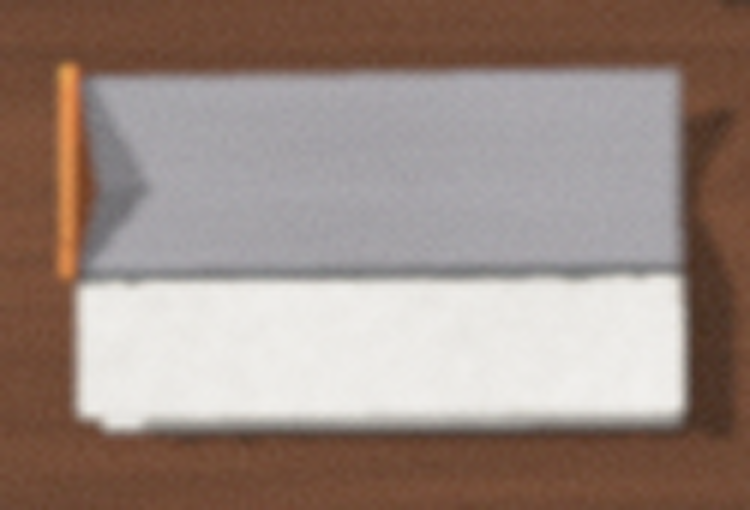

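View pics/c3.png

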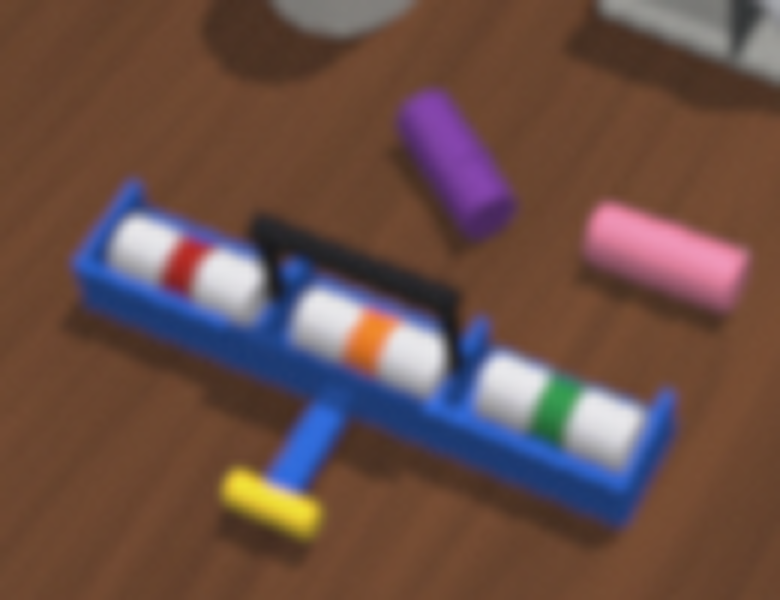

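Run:
```python
from h import *
T=load('top','a');S=load('scene','a')
def c1(u,v): return (350+(u+.5)/4.5-.5,130+(v+.5)/4.5-.5)
def c2(u,v): return (220+(u+.5)/6-.5,140+(v+.5)/6-.5)
def c3(u,v): return (205+(u+.5)/6-.5,230+(v+.5)/6-.5)
# yellow
for n,f,roi in(('top',T,(350,130,460,260)),('scene',S,(205,230,335,330))):
    im=f['color'].astype(int); m=(im[:,:,0]>150)&(im[:,:,1]>130)&(im[:,:,2]<110); k=np.zeros_like(m);x0,y0,x1,y1=roi;k[y0:y1,x0:x1]=1;m&=k.astype(bool)
    v,u=np.nonzero(m); print(n,'yellow',u.mean(),v.mean(),m.sum(),onz(f,u.mean(),v.mean(),.018 if n=='scene' else .02))
    hsv=cv2.cvtColor(f['color'],cv2.COLOR_RGB2HSV); b=cv2.inRange(hsv,(105,120,60),(125,255,255))*k.astype(np.uint8)
    print(cv2.minAreaRect(cv2.findNonZero(b)))
# bar ends
bt=[c1(258,275),c1(265,413)]; bs=[c3(450,297),c3(265,222)]
P=[tri([(T,*bt[i]),(S,*bs[i])]) for i in (0,1)]
print('bar tri',P)
for i in(0,1): print(onz(T,*bt[i],.085),onz(S,*bs[i],.092))
# tray corners top: pour edge corners at z~.006/.034 ends; rear wall top .034
for n,uv in dict(pf_green=(188,160),rear_green=(272,152),rear_red=(300,545),pf_red=(214,547)).items():
    print(n,onz(T,*c1(*uv),.034))
# trough
for n,uv,z in (('far_stop',(85,75),.07),('far_open',(680,70),.07),('rim_stop',(80,277),.068),('rim_open',(680,270),.068),('shelfback_stop',(78,416),.066),('shelfback_open',(685,412),.066),('stop_topfar',(75,64),.085),('stop_topnear',(72,276),.085)):
    print(n,onz(T,*c2(*uv),z))
```

```text
top yellow 423.968253968254 206.0793650793651 63 [ 0.52816554 -0.3345392   0.02      ]
((410.6822814941406, 207.1426239013672), (86.58743286132812, 32.852996826171875), 86.05481719970703)
scene yellow 252.16504854368932 308.71844660194176 103 [ 0.52325141 -0.34417046  0.018     ]
((263.82757568359375, 295.06329345703125), (102.17919158935547, 36.459877014160156), 21.476791381835938)
bar tri [array([ 0.56811842, -0.2700153 ,  0.0865071 ]), array([ 0.47641418, -0.27365237,  0.08386625])]
[ 0.56952304 -0.26937836  0.085     ] [ 0.56907175 -0.27370368  0.092     ]
[ 0.47695924 -0.27296645  0.085     ] [ 0.47983957 -0.27817248  0.092     ]
pf_green [ 0.65615395 -0.23101911  0.034     ]
rear_green [ 0.66202931 -0.28973842  0.034     ]
rear_red [ 0.38825072 -0.30561231  0.034     ]
pf_red [ 0.38635109 -0.24666665  0.034     ]
far_stop [0.68960772 0.26320858 0.07      ]
far_open [ 0.69299348 -0.04563317  0.07      ]
rim_stop [0.58418394 0.26358198 0.068     ]
rim_open [ 0.58926919 -0.04609513  0.068     ]
shelfback_stop [0.51237269 0.26323125 0.066     ]
shelfback_open [ 0.51637969 -0.04898459  0.066     ]
stop_topfar [0.6923123  0.26520493 0.085     ]
stop_topnear [0.58263529 0.26394101 0.085     ]
```

```bash
cat >> h.py <<'E'
from scipy.spatial.transform import Rotation as Ro
def Rdown(yaw):
    a=np.radians(yaw); y=np.array([np.cos(a),np.sin(a),0]); z=np.array([0,0,-1.]); return np.c_[np.cross(y,z),y,z]
def go(p,yaw,R=None):
    s=manip.state(); R0=np.array(s['ee_rot']); Rt=Rdown(yaw) if R is None else R
    d=R0.T@(np.array(p)-s['position'])*100; r=Ro.from_matrix(R0.T@Rt).as_rotvec(degrees=True)
    print('t',s['time'],'shift cm',d.round(2),'turn',r.round(2)); return d,r
E
python3 - <<'E'
from h import *
go((.49,.10,.34),91)
T=load('top','a')
print('mug',onz(T,345,250,.09),'stir',onz(T,334,122,.1))
E
```

```text
t 0.15 shift cm [-42.28 -38.27 -10.88] turn [-8.000e-02 -1.000e-02 -2.173e+01]
mug [ 0.39009664 -0.08260171  0.09      ] stir [ 0.77723419 -0.0481027   0.1       ]
```

Request:
move_arm(series=[{"x":-4,"y":-3.5,"z":-3,"az":-3},{"x":-8.5,"y":-7.5,"z":-6,"az":-6},{"x":-13,"y":-12,"z":-9,"az":-9},{"x":-18,"y":-16,"z":-10.9,"az":-12},{"x":-23,"y":-21,"z":-10.9,"az":-15},{"x":-28,"y":-25,"z":-10.9,"az":-18},{"x":-33,"y":-30,"z":-10.9,"az":-21.7},{"x":-38,"y":-34,"z":-10.9,"az":-21.7},{"x":-42.3,"y":-38.3,"z":-10.9,"az":-21.7},{"x":-42.3,"y":-38.3,"z":-10.9,"az":-21.7}], claw=0, newtons=70)

```text
schema error: expected keys x, y, z, ax, ay, az
```

Run:
```python
from h import *
grab('wrist','b'); s=manip.state(); print(s['position'],s['dq'],s['contact_force'],s['q'])
```

```text
[0.22990894 0.60758835 0.23075578] [-0.00716463 -0.05330385  0.0428741  -0.15340379 -0.07667229  0.02455495
  0.08058608] [-0.32650673 -0.28612069  0.62983343] [-73.06455798  30.7625795   -0.25726767  88.14507038   0.15070196
  61.15392495  -4.07946603]
```

View pics/b_wrist.png

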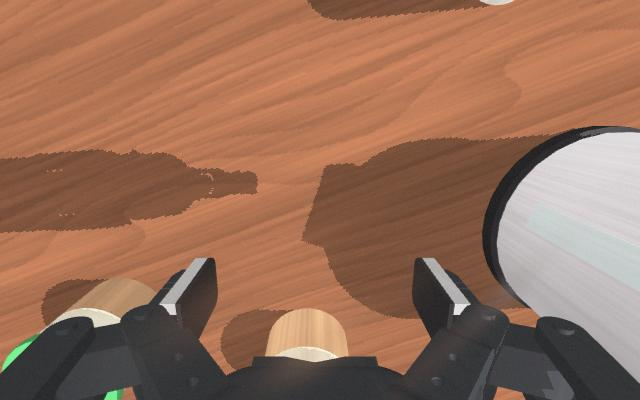

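All six keys are required.

Request:
move_arm(series=[{"x":-4,"y":-3.5,"z":-3,"ax":0,"ay":0,"az":-3},{"x":-8.5,"y":-7.5,"z":-6,"ax":0,"ay":0,"az":-6},{"x":-13,"y":-12,"z":-9,"ax":0,"ay":0,"az":-9},{"x":-18,"y":-16,"z":-10.9,"ax":0,"ay":0,"az":-12},{"x":-23,"y":-21,"z":-10.9,"ax":0,"ay":0,"az":-15},{"x":-28,"y":-25,"z":-10.9,"ax":0,"ay":0,"az":-18},{"x":-33,"y":-30,"z":-10.9,"ax":0,"ay":0,"az":-21.7},{"x":-38,"y":-34,"z":-10.9,"ax":0,"ay":0,"az":-21.7},{"x":-42.3,"y":-38.3,"z":-10.9,"ax":0,"ay":0,"az":-21.7},{"x":-42.3,"y":-38.3,"z":-10.9,"ax":0,"ay":0,"az":-21.7}], claw=0, newtons=70)

```text
time: 1.45
position: [0.491, 0.096, 0.3403]
ee_rot: [[-1.0, -0.013, 0.0], [-0.013, 1.0, -0.002], [-0.0, -0.002, -1.0]]
contact_force: [0.5, 1.5, -1.0]
gripper_width: 0.0854
```

Run:
```python
from h import *
grab('wrist','b'); s=manip.state(); print(s['position'],s['dq'],s['contact_force'],s['q'])
```

```text
[0.49234962 0.0923546  0.34037522] [-2.28091393 -0.85539225 -2.09809903  1.10677905  0.50772834  0.12093442
 -6.67379982] [ 1.85256306 -3.57834847  0.1008205 ] [-29.01694207   9.63547912  15.01429861 103.22224041  -2.44316639
  67.46997581  77.23058582]
```

View pics/b_wrist.png

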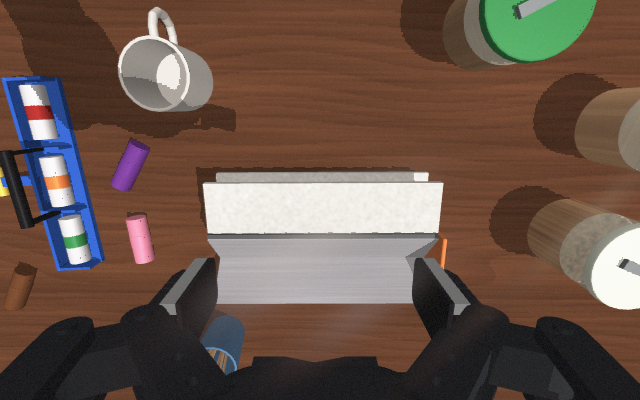

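Run:
```python
from h import *
f=grab('wrist','b2'); im=f['color'][:,:,::-1]; s=manip.state(); print(s['position'],s['dq'].round(1) if hasattr(s['dq'],'round') else s['dq'])
cv2.imwrite('pics/d1.png',cv2.resize(im[160:260,195:455],None,fx=3,fy=3,interpolation=cv2.INTER_CUBIC))
cv2.imwrite('pics/d2.png',cv2.resize(im[65:285,0:170],None,fx=2.7,fy=2.7,interpolation=cv2.INTER_CUBIC))
```

```text
[0.49131685 0.09516617 0.34023301] [-2.6 -0.4 -4.2  0.6 -1.3  0.3 -3.1]
```

View pics/d1.png

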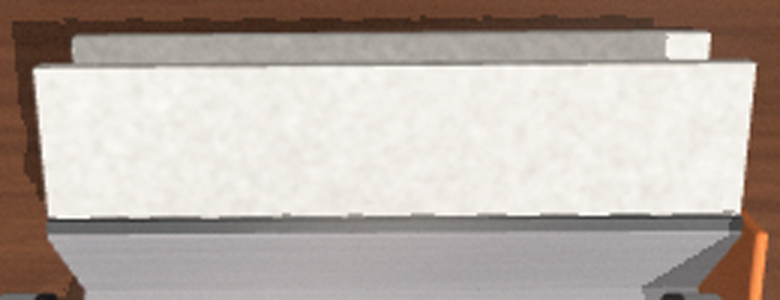

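View pics/d2.png

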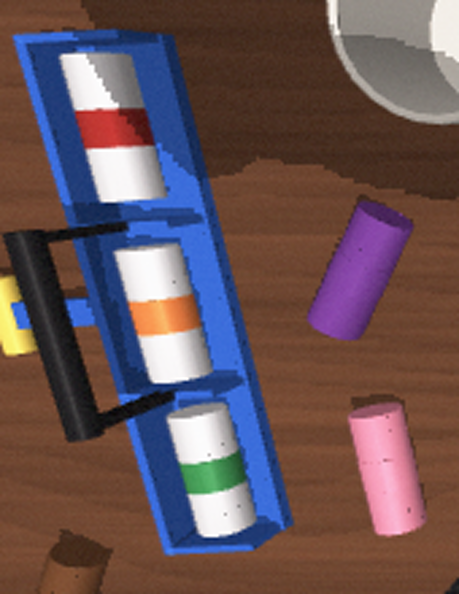

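Run:
```python
from h import *
W=load('wrist','b2');T=load('top','a')
d1=lambda u,v:(195+(u+.5)/3-.5,160+(v+.5)/3-.5)
d2=lambda u,v:((u+.5)/2.7-.5,65+(v+.5)/2.7-.5)
for uv in ((33,66),(755,62),(47,218),(742,213)): print(onz(W,*d1(*uv),.066).round(4))
for uv in ((25,235),(83,432)): print('bar',onz(W,*d2(*uv),.088).round(4))
for uv in ((14,37),(172,36),(292,524),(166,553)): print('traytop',onz(W,*d2(*uv),.034).round(4))
```

```text
[ 0.5156 -0.0489  0.066 ]
[0.5111 0.2605 0.066 ]
[ 0.5853 -0.0484  0.066 ]
[0.5799 0.2629 0.066 ]
bar [ 0.4764 -0.2731  0.088 ]
bar [ 0.5686 -0.2688  0.088 ]
traytop [ 0.3903 -0.305   0.034 ]
traytop [ 0.3893 -0.23    0.034 ]
traytop [ 0.6413 -0.2151  0.034 ]
traytop [ 0.6597 -0.2883  0.034 ]
```

Run:
```python
from h import *
go((.5225,-.271,.15),93)
```

```text
t 1.55 shift cm [ -2.76 -36.59  19.12] turn [-0.15  0.01 -2.44]
```

Request:
move_arm(series=[{"x":-0.3,"y":-4,"z":0,"ax":0,"ay":0,"az":0},{"x":-0.6,"y":-8,"z":2,"ax":0,"ay":0,"az":0},{"x":-1,"y":-13,"z":5,"ax":0,"ay":0,"az":-1},{"x":-1.4,"y":-18,"z":8,"ax":0,"ay":0,"az":-1},{"x":-1.8,"y":-23,"z":11,"ax":0,"ay":0,"az":-2},{"x":-2.2,"y":-28,"z":14,"ax":0,"ay":0,"az":-2.4},{"x":-2.5,"y":-32,"z":16,"ax":0,"ay":0,"az":-2.4},{"x":-2.7,"y":-35,"z":18,"ax":-0.1,"ay":0,"az":-2.4},{"x":-2.8,"y":-36.6,"z":19,"ax":-0.1,"ay":0,"az":-2.4},{"x":-2.8,"y":-36.6,"z":19,"ax":-0.1,"ay":0,"az":-2.4}])

```text
time: 2.8
position: [0.5227, -0.2709, 0.1507]
ee_rot: [[-0.999, -0.051, -0.001], [-0.051, 0.999, -0.0], [0.001, -0.0, -1.0]]
contact_force: [0.5, 0.8, -0.1]
gripper_width: 0.0855
```

Run:
```python
from h import *
f=grab('wrist','e'); s=manip.state(); print(s['position'],s['q']); go((.5225,-.271,.062),93)
```

```text
[ 0.52328591 -0.26986312  0.15133274] [  7.29915381  31.62734158  21.22432521 102.48188324 -14.67256198
  48.5905123  128.41211555]
t 2.85 shift cm [ 0.09 -0.11  8.93] turn [ 0.    0.01 -0.01]
```

View pics/e_wrist.png

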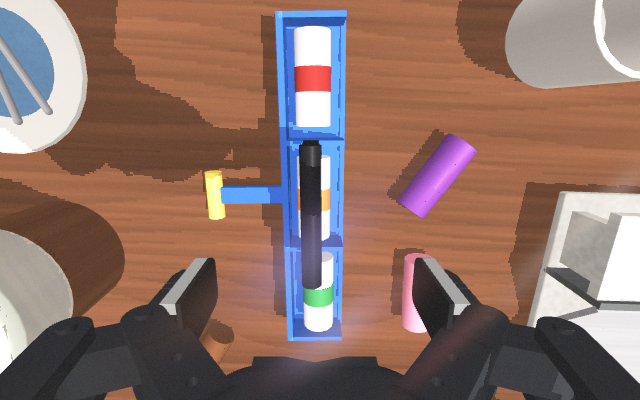

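Request:
move_arm(series=[{"x":0,"y":0,"z":1,"ax":0,"ay":0,"az":0},{"x":0,"y":-0.1,"z":2.5,"ax":0,"ay":0,"az":0},{"x":0,"y":-0.1,"z":4.5,"ax":0,"ay":0,"az":0},{"x":0,"y":-0.1,"z":6.5,"ax":0,"ay":0,"az":0},{"x":0,"y":-0.1,"z":8,"ax":0,"ay":0,"az":0},{"x":0,"y":-0.1,"z":8.9,"ax":0,"ay":0,"az":0},{"x":0,"y":-0.1,"z":8.9,"ax":0,"ay":0,"az":0},{"x":0,"y":-0.1,"z":8.9,"ax":0,"ay":0,"az":0},{"x":0,"y":-0.1,"z":8.9,"ax":0,"ay":0,"az":0},{"x":0,"y":-0.1,"z":8.9,"ax":0,"ay":0,"az":0}])

```text
time: 4.1
position: [0.5237, -0.271, 0.0628]
ee_rot: [[-0.999, -0.052, 0.001], [-0.052, 0.999, -0.0], [-0.001, -0.0, -1.0]]
contact_force: [-0.0, 0.6, 0.6]
gripper_width: 0.0854
```

Run:
```python
from h import *
f=grab('wrist','f'); s=manip.state(); print(s['position'],s['contact_force'])
```

```text
[ 0.52360713 -0.27091279  0.06269337] [-0.61293795 -0.58156204  0.93496919]
```

View pics/f_wrist.png

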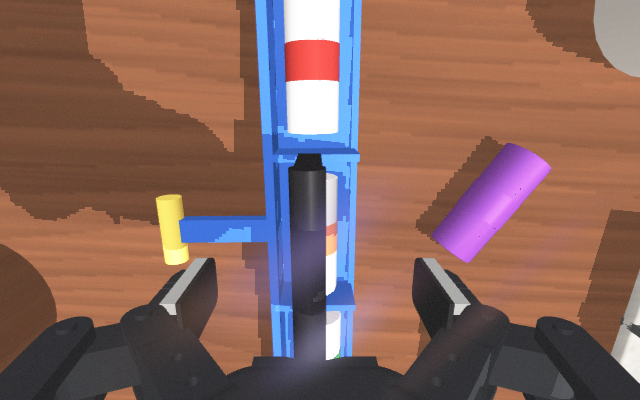

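Request:
move_arm(series=[{"x":0,"y":0,"z":0,"ax":0,"ay":0,"az":0},{"x":0,"y":0,"z":0,"ax":0,"ay":0,"az":0},{"x":0,"y":0,"z":0,"ax":0,"ay":0,"az":0},{"x":0,"y":0,"z":0,"ax":0,"ay":0,"az":0},{"x":0,"y":0,"z":0,"ax":0,"ay":0,"az":0},{"x":0,"y":0,"z":0,"ax":0,"ay":0,"az":0},{"x":0,"y":0,"z":0,"ax":0,"ay":0,"az":0},{"x":0,"y":0,"z":0,"ax":0,"ay":0,"az":0},{"x":0,"y":0,"z":-0.3,"ax":0,"ay":0,"az":0},{"x":0,"y":0,"z":-0.8,"ax":0,"ay":0,"az":0}], claw=255, newtons=80)

```text
time: 5.4
position: [0.5224, -0.2692, 0.0696]
ee_rot: [[-0.999, -0.053, -0.002], [-0.053, 0.999, 0.002], [0.002, 0.003, -1.0]]
contact_force: [-0.5, -0.1, -7.7]
gripper_width: 0.0119
```

Run:
```python
from h import *
f=grab('wrist','g'); f=grab('scene','g'); s=manip.state(); print(s['position'],s['contact_force'],s['torque'],s['gripper_width'])
```

```text
[ 0.52339319 -0.27012414  0.070607  ] [ 1.26312189  0.62212359 -6.86893609] [ 0.00664121 -0.00857901 -0.0104301 ] 0.011773316921600831
```

View pics/g_wrist.png

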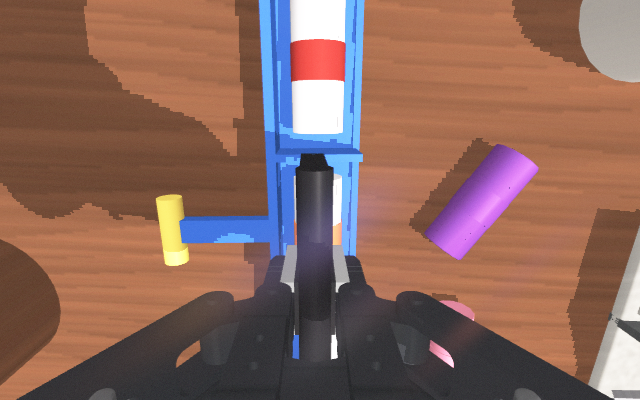

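Request:
move_arm(series=[{"x":0,"y":0,"z":-1,"ax":0,"ay":0,"az":0},{"x":0,"y":0,"z":-2.5,"ax":0,"ay":0,"az":0},{"x":0,"y":0,"z":-4.5,"ax":0,"ay":0,"az":0},{"x":0,"y":0,"z":-6.5,"ax":0,"ay":0,"az":0},{"x":0,"y":0,"z":-8.5,"ax":0,"ay":0,"az":0},{"x":0,"y":0,"z":-10.3,"ax":0,"ay":0,"az":0},{"x":0,"y":0,"z":-11.8,"ax":0,"ay":0,"az":0},{"x":0,"y":0,"z":-12.8,"ax":0,"ay":0,"az":0},{"x":0,"y":0,"z":-13.2,"ax":0,"ay":0,"az":0},{"x":0,"y":0,"z":-13.2,"ax":0,"ay":0,"az":0}])

```text
time: 6.75
position: [0.5232, -0.2702, 0.2024]
ee_rot: [[-0.999, -0.053, -0.0], [-0.053, 0.999, 0.001], [0.0, 0.001, -1.0]]
contact_force: [-3.6, -0.5, -6.7]
gripper_width: 0.0118
```

Run:
```python
from h import *
f=grab('scene','i'); s=manip.state(); print(s['position'],s['contact_force'],s['torque'],s['gripper_width'])
im=f['color'][:,:,::-1]; cv2.imwrite('pics/i2.png',cv2.resize(im[150:350,180:400],None,fx=3,fy=3))
go((.5526,.1066,.20),0.9)
```

```text
[ 0.52308567 -0.27000835  0.20209918] [ 2.40028871  0.20181428 -9.09786022] [-0.03935458  1.4372562  -0.03187844] 0.011486933972683711
t 6.8 shift cm [-4.94 37.45  0.25] turn [ 2.000e-02 -8.000e-02  9.213e+01]
```

View pics/i2.png

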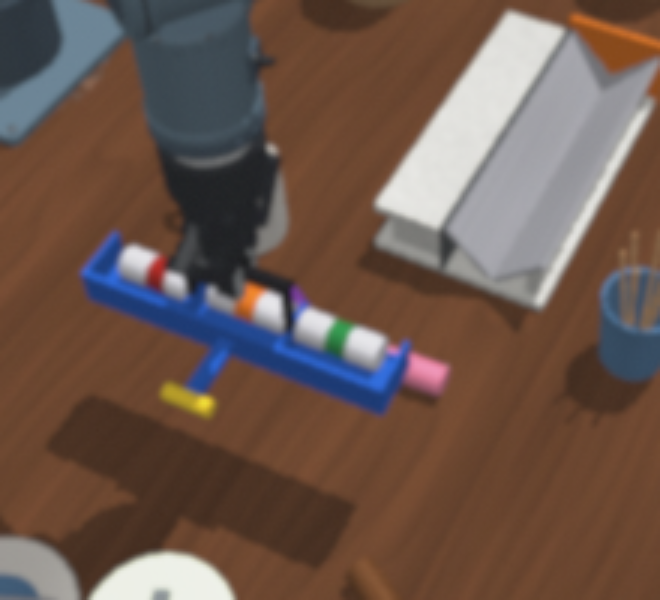

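Request:
move_arm(series=[{"x":0,"y":0.5,"z":0,"ax":0,"ay":0,"az":1},{"x":-0.2,"y":1.5,"z":0,"ax":0,"ay":0,"az":4},{"x":-0.5,"y":3.2,"z":0,"ax":0,"ay":0,"az":8},{"x":-0.8,"y":5.4,"z":0,"ax":0,"ay":0,"az":14},{"x":-1.1,"y":7.8,"z":0,"ax":0,"ay":0,"az":20},{"x":-1.4,"y":10.3,"z":0,"ax":0,"ay":0,"az":26},{"x":-1.7,"y":12.8,"z":0,"ax":0,"ay":0,"az":32},{"x":-2,"y":15.3,"z":0,"ax":0,"ay":0,"az":38},{"x":-2.4,"y":17.8,"z":0,"ax":0,"ay":0,"az":44},{"x":-2.7,"y":20.3,"z":0,"ax":0,"ay":0,"az":50}])

```text
time: 8.05
position: [0.5391, -0.0645, 0.202]
ee_rot: [[-0.68, 0.734, -0.001], [0.734, 0.68, 0.001], [0.002, 0.0, -1.0]]
contact_force: [-1.5, 1.2, -4.6]
gripper_width: 0.0114
```

Run:
```python
from h import *
s=manip.state(); print(s['position'],s['contact_force'],s['torque'],s['gripper_width'],s['dq'],s['q'])
go((.5526,.1066,.20),0.9)
```

```text
[ 0.53910527 -0.06450795  0.2020057 ] [-1.51680612  1.17041814 -4.60587334] [-1.14039692 -0.92828325 -0.00553648] 0.011432296444031624 [-2.94040763e+01  5.64009430e-02  9.54735983e+00  3.05642025e+00
  2.43528678e-01 -7.25460213e+00 -6.26698557e+01] [-23.62516945  25.11738173  33.40712491 107.53755804 -17.23277256
  52.44553729  60.76097315]
t 8.05 shift cm [11.63 12.62  0.22] turn [-3.000e-02 -1.000e-01  4.192e+01]
```

Request:
move_arm(series=[{"x":1.6,"y":1.8,"z":0,"ax":0,"ay":0,"az":6},{"x":3.3,"y":3.6,"z":0,"ax":0,"ay":0,"az":12},{"x":5,"y":5.4,"z":0,"ax":0,"ay":0,"az":18},{"x":6.7,"y":7.2,"z":0,"ax":0,"ay":0,"az":24},{"x":8.2,"y":8.9,"z":0,"ax":0,"ay":0,"az":30},{"x":9.5,"y":10.3,"z":0,"ax":0,"ay":0,"az":35},{"x":10.6,"y":11.5,"z":0,"ax":0,"ay":0,"az":39},{"x":11.3,"y":12.3,"z":0,"ax":0,"ay":0,"az":41},{"x":11.6,"y":12.6,"z":0,"ax":0,"ay":0,"az":42},{"x":11.6,"y":12.6,"z":0,"ax":0,"ay":0,"az":42}])

```text
time: 9.3
position: [0.5524, 0.1064, 0.202]
ee_rot: [[-0.015, 1.0, -0.002], [1.0, 0.015, 0.001], [0.001, -0.002, -1.0]]
contact_force: [-0.3, -3.4, -6.0]
gripper_width: 0.0114
```

Run:
```python
from h import *
f=grab('scene','j'); f2=grab('top','j');s=manip.state(); print(s['position'],s['contact_force'],s['torque'],s['gripper_width'],s['q'])
im=f['color'][:,:,::-1]; cv2.imwrite('pics/j2.png',cv2.resize(im[80:280,230:450],None,fx=3,fy=3))
im=f2['color'][:,:,::-1]; cv2.imwrite('pics/j3.png',cv2.resize(im[120:260,200:380],None,fx=4,fy=4))
go((.5526,.1066,.20),0.9)
```

```text
[0.55254364 0.10553956 0.20216801] [ 0.23216143 -2.13654532 -6.76154272] [-0.48495225 -0.0218094  -0.00432205] 0.011347290354055127 [-46.57405555  29.37010464  42.25251188 105.00587173 -23.85390436
  54.89180336   6.88191338]
t 9.4 shift cm [0.11 0.01 0.22] turn [-0.08 -0.05 -0.1 ]
```

View pics/j2.png

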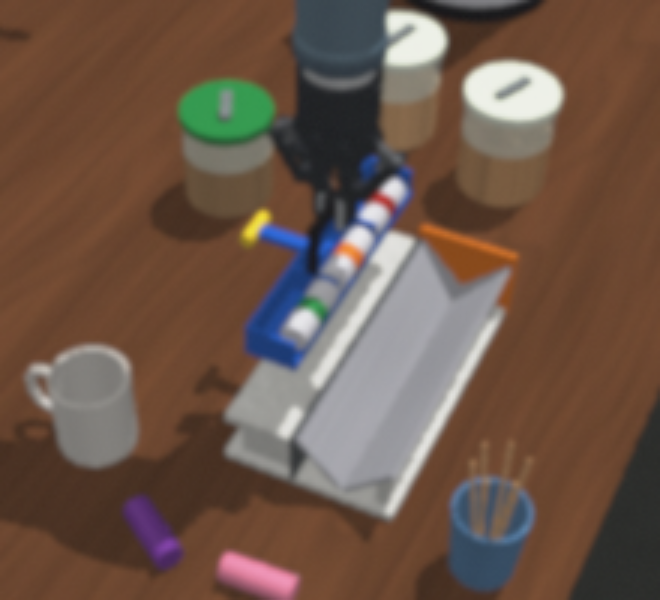

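View pics/j3.png

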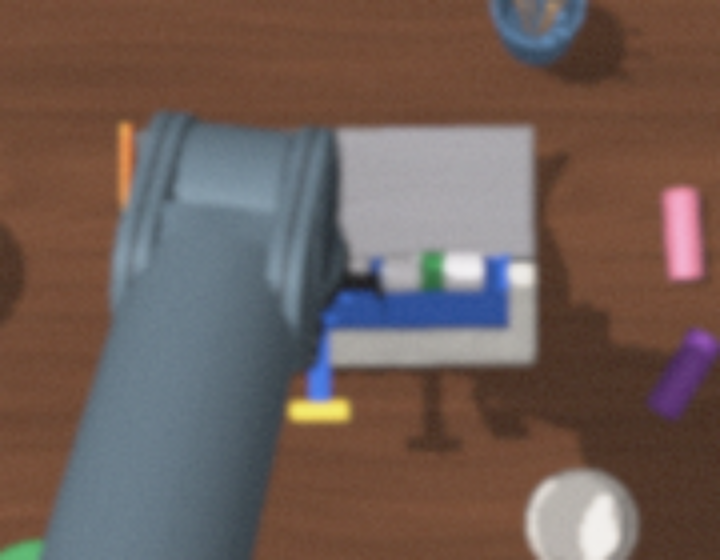

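Run:
```python
from h import *
T=load('top','j');S=load('scene','j')
def yc(f,roi):
    x0,y0,x1,y1=roi; im=f['color'].astype(int); m=((im[:,:,0]>150)&(im[:,:,1]>130)&(im[:,:,2]<110)).astype(np.uint8)[y0:y1,x0:x1]
    v,u=np.nonzero(m); print(len(u)); return u.mean()+x0,v.mean()+y0
a=yc(T,(262,212,300,235)); b=yc(S,(300,140,335,165)); print(a,b,tri([(T,*a),(S,*b)]))
c4=lambda u,v:(200+(u+.5)/4-.5,120+(v+.5)/4-.5)
# rear wall outer top line (z=.139+.034)
for uv in ((350,328),(508,326)): print(onz(T,*c4(*uv),.173))
for uv in ((508,257),(508,326)): print('end -y',onz(T,*c4(*uv),.173))
print('yellow ends',onz(T,*c4(289,411),.157),onz(T,*c4(350,411),.157))
print(onz(T,*a,.157),onz(T,*a,.157)-manip.state()['position'])
```

```text
65
50
(np.float64(279.38461538461536), np.float64(222.81538461538463)) (np.float64(314.62), np.float64(154.82)) [0.46632461 0.10643131 0.16199232]
[0.52704819 0.08486007 0.173     ]
[ 0.52911228 -0.0269201   0.173     ]
end -y [ 0.5781846  -0.02665146  0.173     ]
end -y [ 0.52911228 -0.0269201   0.173     ]
yellow ends [0.46859562 0.12920439 0.157     ] [0.46890805 0.08550855 0.157     ]
[0.4674924 0.1076567 0.157    ] [-0.08505124  0.00211714 -0.04516801]
```

Request:
move_arm(series=[{"x":0,"y":0,"z":0.7,"ax":0,"ay":0,"az":0},{"x":0,"y":-0.1,"z":2,"ax":0,"ay":0,"az":0},{"x":0,"y":-0.2,"z":3.4,"ax":0,"ay":0,"az":0},{"x":0,"y":-0.2,"z":4.8,"ax":0,"ay":0,"az":0},{"x":0,"y":-0.2,"z":5.8,"ax":0,"ay":0,"az":0},{"x":0,"y":-0.2,"z":6.4,"ax":0,"ay":0,"az":0},{"x":0,"y":-0.2,"z":6.8,"ax":0,"ay":0,"az":0},{"x":0,"y":-0.2,"z":7,"ax":0,"ay":0,"az":0},{"x":0,"y":-0.2,"z":7,"ax":0,"ay":0,"az":0},{"x":0,"y":-0.2,"z":7,"ax":0,"ay":0,"az":0}])

```text
time: 10.65
position: [0.5507, 0.1056, 0.1324]
ee_rot: [[-0.014, 1.0, -0.001], [1.0, 0.014, 0.001], [0.001, -0.001, -1.0]]
contact_force: [0.2, 1.7, -7.9]
gripper_width: 0.0116
```

Run:
```python
from h import *
f=grab('scene','k'); f2=grab('wrist','k');s=manip.state(); print(s['position'],s['contact_force'],s['torque'])
im=f['color'][:,:,::-1]; cv2.imwrite('pics/k2.png',cv2.resize(im[120:260,270:420],None,fx=4,fy=4))
```

```text
[0.55060497 0.1055898  0.13238287] [ 0.50872266 -1.65567422 -7.56841012] [-0.41643814  0.01522887 -0.00862295]
```

View pics/k2.png

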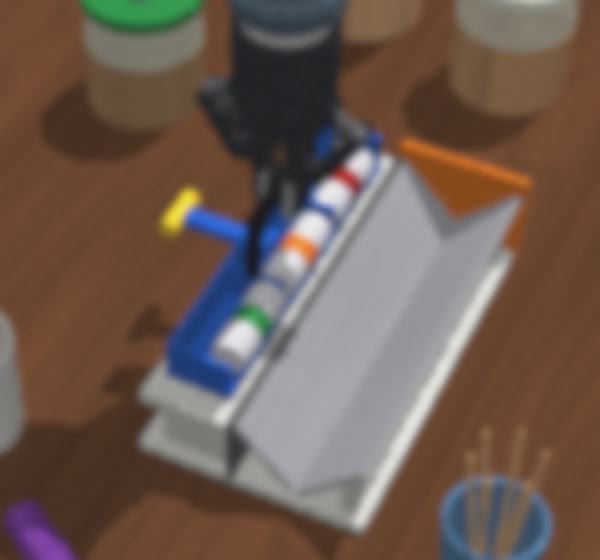

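View pics/k_wrist.png

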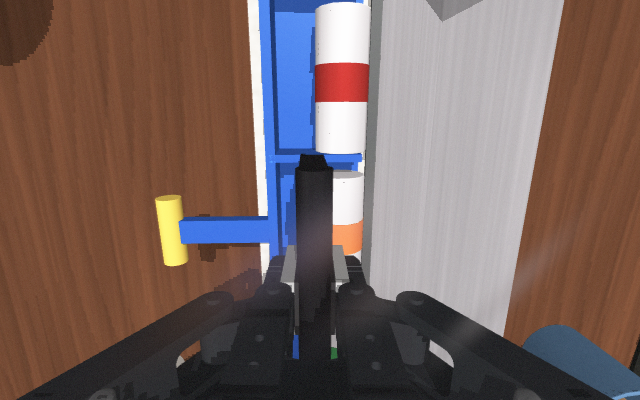

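Request:
move_arm(series=[{"x":0,"y":0,"z":0.1,"ax":0,"ay":0,"az":0},{"x":0,"y":0,"z":0.2,"ax":0,"ay":0,"az":0},{"x":0,"y":0,"z":0.3,"ax":0,"ay":0,"az":0},{"x":0,"y":0,"z":0.35,"ax":0,"ay":0,"az":0},{"x":0,"y":0,"z":0.4,"ax":0,"ay":0,"az":0},{"x":0,"y":0,"z":0.45,"ax":0,"ay":0,"az":0},{"x":0,"y":0,"z":0.5,"ax":0,"ay":0,"az":0},{"x":0,"y":0,"z":0.5,"ax":0,"ay":0,"az":0},{"x":0,"y":0,"z":0.5,"ax":0,"ay":0,"az":0},{"x":0,"y":0,"z":0.5,"ax":0,"ay":0,"az":0}])

```text
time: 12.0
position: [0.5508, 0.1057, 0.129]
ee_rot: [[-0.014, 1.0, -0.001], [1.0, 0.014, 0.003], [0.003, -0.001, -1.0]]
contact_force: [-6.5, -0.1, 13.4]
gripper_width: 0.0117
```

Run:
```python
from h import *
f2=grab('wrist','l');s=manip.state(); print(s['position'],s['contact_force'],s['torque'])
```

```text
[0.55086246 0.10567048 0.12897196] [-6.5878986  -0.29911271 12.12676138] [-0.02972956  1.4629241   0.03784396]
```

View pics/l_wrist.png

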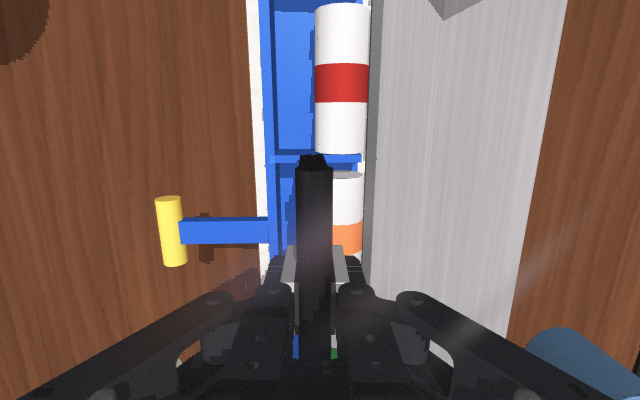

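Request:
move_arm(series=[{"x":0,"y":0,"z":-0.1,"ax":0,"ay":0,"az":0},{"x":0,"y":0,"z":-0.1,"ax":0,"ay":0,"az":0},{"x":0,"y":0,"z":-0.1,"ax":0,"ay":0,"az":0},{"x":0,"y":0,"z":-0.1,"ax":0,"ay":0,"az":0},{"x":0,"y":0,"z":-0.1,"ax":0,"ay":0,"az":0},{"x":0,"y":0,"z":-0.1,"ax":0,"ay":0,"az":0},{"x":0,"y":0,"z":-0.1,"ax":0,"ay":0,"az":0},{"x":0,"y":0,"z":-0.1,"ax":0,"ay":0,"az":0},{"x":0,"y":0,"z":-0.1,"ax":0,"ay":0,"az":0},{"x":0,"y":0,"z":-0.1,"ax":0,"ay":0,"az":0}], claw=0, newtons=20)

```text
time: 13.3
position: [0.5509, 0.1057, 0.13]
ee_rot: [[-0.014, 1.0, -0.001], [1.0, 0.014, 0.002], [0.002, -0.001, -1.0]]
contact_force: [-0.0, 0.9, -0.2]
gripper_width: 0.0852
```

Run:
```python
from h import *
f2=grab('wrist','m');s=manip.state(); print(s['position'],s['contact_force'],s['torque'])
```

```text
[0.55085758 0.10566819 0.12998257] [ 0.21183309  0.64122022 -0.39561266] [-0.02104831 -0.0285447   0.02212828]
```

View pics/m_wrist.png

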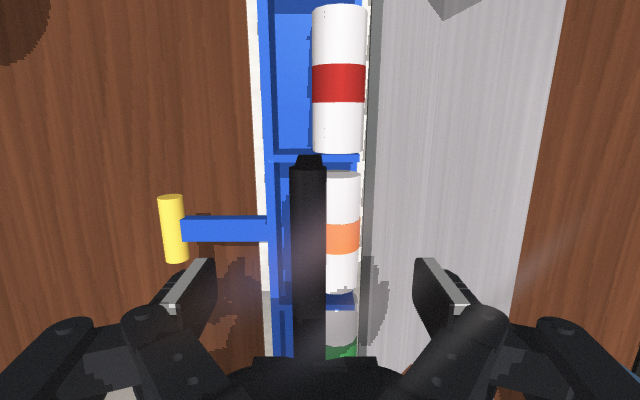

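Run:
```python
from h import *
go((.45,.105,.23),91)
```

```text
t 13.35 shift cm [  0.1  -10.09 -10.  ] turn [ 8.000e-02 -1.400e-01 -9.021e+01]
```

Request:
move_arm(series=[{"x":0,"y":0,"z":-2,"ax":0,"ay":0,"az":0},{"x":0,"y":0,"z":-5,"ax":0,"ay":0,"az":0},{"x":0,"y":0,"z":-8,"ax":0,"ay":0,"az":0},{"x":0,"y":-1,"z":-10,"ax":0,"ay":0,"az":-10},{"x":0,"y":-3,"z":-10,"ax":0,"ay":0,"az":-20},{"x":0,"y":-5,"z":-10,"ax":0,"ay":0,"az":-30},{"x":0,"y":-7,"z":-10,"ax":0,"ay":0,"az":-40},{"x":0,"y":-9,"z":-10,"ax":0,"ay":0,"az":-50},{"x":0.1,"y":-10,"z":-10,"ax":0,"ay":0,"az":-60},{"x":0.1,"y":-10.1,"z":-10,"ax":0,"ay":0,"az":-70}])

```text
time: 14.6
position: [0.4496, 0.1049, 0.2314]
ee_rot: [[-0.946, 0.324, 0.0], [0.324, 0.946, 0.003], [0.001, 0.003, -1.0]]
contact_force: [0.7, -0.3, 0.6]
gripper_width: 0.0853
```

Run:
```python
from h import *
go((.45,.105,.23),91); print(manip.state()['q'])
```

```text
t 14.6 shift cm [-0.03  0.02  0.14] turn [ 2.00e-01 -1.00e-02 -1.99e+01]
[-44.73874199  13.10254711  30.32025906 117.03545404  -8.601864
  51.84564638  61.35484074]
```

Request:
move_arm(series=[{"x":0,"y":0,"z":0,"ax":0,"ay":0,"az":-10},{"x":0,"y":0,"z":0,"ax":0.2,"ay":0,"az":-18},{"x":0,"y":0,"z":0,"ax":0.2,"ay":0,"az":-20},{"x":0,"y":0,"z":0,"ax":0.2,"ay":0,"az":-20},{"x":0,"y":0,"z":0,"ax":0.2,"ay":0,"az":-20},{"x":0,"y":0,"z":0,"ax":0.2,"ay":0,"az":-20},{"x":0,"y":0,"z":0,"ax":0.2,"ay":0,"az":-20},{"x":0,"y":0,"z":0,"ax":0.2,"ay":0,"az":-20},{"x":0,"y":0,"z":0,"ax":0.2,"ay":0,"az":-20},{"x":0,"y":0,"z":0,"ax":0.2,"ay":0,"az":-20}])

```text
time: 15.85
position: [0.4496, 0.1049, 0.2313]
ee_rot: [[-1.0, -0.019, -0.0], [-0.019, 1.0, -0.0], [0.0, -0.0, -1.0]]
contact_force: [0.5, 1.2, 0.1]
gripper_width: 0.0855
```

Run:
```python
from h import *
grab('wrist','n');grab('top','n');f=grab('scene','n');print(manip.state()['position'],manip.state()['q'])
im=f['color'][:,:,::-1]; cv2.imwrite('pics/n2.png',cv2.resize(im[120:260,270:420],None,fx=4,fy=4))
```

```text
[0.44962279 0.10487263 0.23132646] [-41.9445785   12.87178968  26.86060155 116.83864158  -7.35032251
  51.88117551  79.98350973]
```

View pics/n_wrist.png

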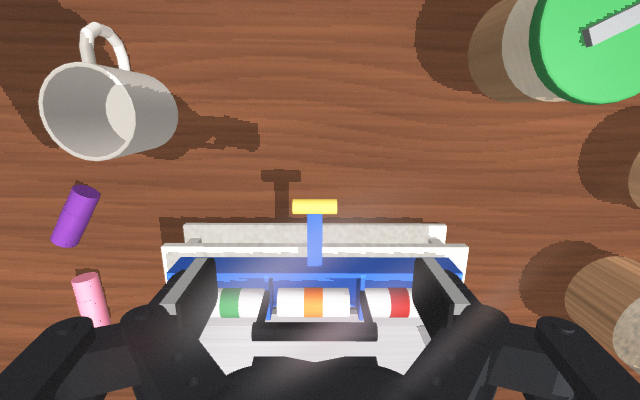

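View pics/n2.png

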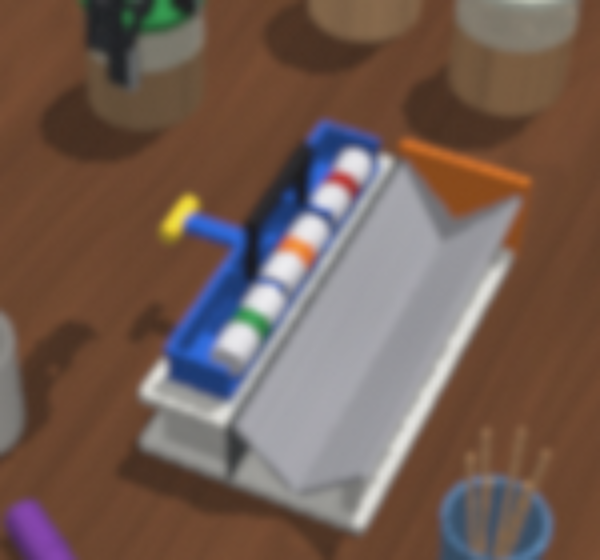

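Run:
```python
from h import *
W=load('wrist','n');S=load('scene','n')
im=W['color'].astype(int); m=(im[:,:,0]>150)&(im[:,:,1]>120)&(im[:,:,2]<120)&(np.abs(im[:,:,0]-im[:,:,1])<80); m[:190]=0;m[222:]=0
v,u=np.nonzero(m); print(u.min(),u.max(),v.min(),v.max(),u.mean(),v.mean())
wc=((u.min()+u.max())/2,(v.min()+v.max())/2)
im=S['color'].astype(int); m=(im[:,:,0]>150)&(im[:,:,1]>130)&(im[:,:,2]<110); m[:160]=0;m[190:]=0;m[:,:300]=0;m[:,330:]=0
v,u=np.nonzero(m); print(len(u),u.mean(),v.mean())
print(onz(W,*wc,.086),tri([(W,*wc),(S,u.mean(),v.mean())]))
# rear wall top edge, tray ends
for uv in ((166,262),(466,262)): print(onz(W,*uv,.1))
# rim/lip : bar ends
for uv in ((253,330),(376,330)): print('bar',onz(W,*uv,.155))
go((.467,.107,.15),91)
```

```text
292 639 195 214 320.195530726257 202.35195530726256
47 314.36170212765956 173.31914893617022
[0.4615413  0.24162849 0.086     ] [0.44660516 0.2126873  0.03716873]
[ 0.51686728 -0.02897932  0.1       ]
[0.51180619 0.24325157 0.1       ]
bar [0.54596333 0.05872585 0.155     ]
bar [0.54420234 0.15388221 0.155     ]
t 16.0 shift cm [-1.74  0.18  8.13] turn [-0.   -0.01  0.1 ]
```

Run:
```python
from h import *
W=load('wrist','n');S=load('scene','n')
print(onz(W,314.5,206,.086),onz(W,292,206,.086),onz(W,337,206,.086),tri([(W,314.5,206),(S,314.4,173.3)]),proj(W,[[.467,.106,.084]]))
```

```text
[0.46551112 0.10484177 0.086     ] [0.46589182 0.08443252 0.086     ] [0.4651304  0.12525196 0.086     ] [0.46444791 0.10434799 0.08760433] [[315.73468107 206.96020264]]
```

Run:
```python
from h import *
go((.466,.105,.066),91)
```

```text
t 16.0 shift cm [-1.64 -0.02 16.53] turn [-0.   -0.01  0.1 ]
```

Request:
move_arm(series=[{"x":-0.5,"y":0,"z":1,"ax":0,"ay":0,"az":0},{"x":-1.6,"y":0,"z":3,"ax":0,"ay":0,"az":0},{"x":-1.6,"y":0,"z":5.5,"ax":0,"ay":0,"az":0},{"x":-1.6,"y":0,"z":8,"ax":0,"ay":0,"az":0},{"x":-1.6,"y":0,"z":10.5,"ax":0,"ay":0,"az":0},{"x":-1.6,"y":0,"z":13,"ax":0,"ay":0,"az":0},{"x":-1.6,"y":0,"z":15,"ax":0,"ay":0,"az":0},{"x":-1.6,"y":0,"z":16.5,"ax":0,"ay":0,"az":0},{"x":-1.6,"y":0,"z":16.5,"ax":0,"ay":0,"az":0},{"x":-1.6,"y":0,"z":16.5,"ax":0,"ay":0,"az":0}])

```text
time: 17.25
position: [0.4661, 0.1052, 0.0667]
ee_rot: [[-1.0, -0.019, 0.001], [-0.019, 1.0, 0.0], [-0.001, 0.0, -1.0]]
contact_force: [0.7, -0.5, -1.5]
gripper_width: 0.0855
```

Run:
```python
from h import *
grab('wrist','o');s=manip.state();print(s['position'],s['contact_force'])
```

```text
[0.46620302 0.10522839 0.06692208] [-0.3260415  -0.71895906 -0.24293821]
```

View pics/o_wrist.png

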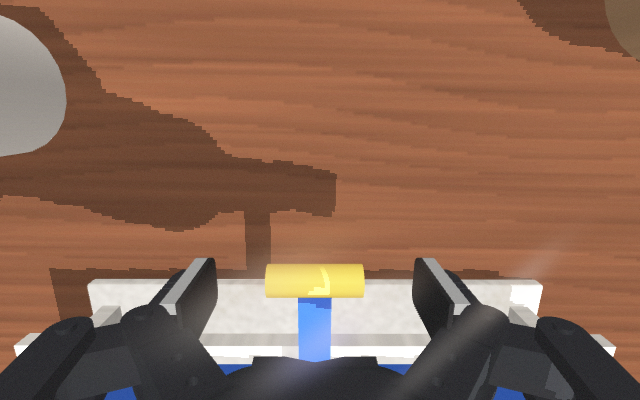

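Run:
```python
from h import *
W=load('wrist','o')
print(proj(W,[[.4662,.1052,.0857],[.4662,.1052,.0669],[.4662,.065,.067]]), onz(W,314,281,.085))
```

```text
[[315.57264145 281.99921909]
 [315.41962692 261.83525189]
 [230.0654088  260.50062204]] [0.46613972 0.10454198 0.085     ]
```

Grasp point coincides with the tail bar. Close gently.

Request:
move_arm(series=[{"x":0,"y":-0.05,"z":0,"ax":0,"ay":0,"az":0},{"x":0,"y":-0.05,"z":0,"ax":0,"ay":0,"az":0},{"x":0,"y":-0.05,"z":0,"ax":0,"ay":0,"az":0},{"x":0,"y":-0.05,"z":0,"ax":0,"ay":0,"az":0},{"x":0,"y":-0.05,"z":0,"ax":0,"ay":0,"az":0},{"x":0,"y":-0.05,"z":0,"ax":0,"ay":0,"az":0},{"x":0,"y":-0.05,"z":0,"ax":0,"ay":0,"az":0},{"x":0,"y":-0.05,"z":0,"ax":0,"ay":0,"az":0},{"x":0,"y":-0.05,"z":0,"ax":0,"ay":0,"az":0},{"x":0,"y":-0.05,"z":0,"ax":0,"ay":0,"az":0}], claw=255, newtons=40)

```text
time: 18.55
position: [0.4663, 0.1049, 0.0669]
ee_rot: [[-1.0, -0.019, 0.001], [-0.019, 1.0, 0.0], [-0.001, 0.0, -1.0]]
contact_force: [-0.3, 1.3, 4.3]
gripper_width: 0.0392
```

Run:
```python
from h import *
s=manip.state();print(s['position'],s['contact_force'],s['gripper_width'])
# arc: butt first (+4.5mm x), then rotate about lip; tail vec (-.111,.018)
for th in (0,5,10,15,20,25,30,35,40,45,50,55):
    a=np.radians(th); v=np.array([-.111,.018]); R=np.array([[np.cos(a),np.sin(a)],[-np.sin(a),np.cos(a)]]); w=R@v-v; print(th,(w*100).round(2))
```

```text
[0.46626993 0.10488438 0.06694234] [-0.33732151  1.28284056  4.30441713] 0.03916656469564575
0 [0. 0.]
5 [0.2  0.96]
10 [0.48 1.9 ]
15 [0.84 2.81]
20 [1.29 3.69]
25 [1.8  4.52]
30 [2.39 5.31]
35 [3.04 6.04]
40 [3.75 6.71]
45 [4.52 7.32]
50 [5.34 7.86]
55 [6.21 8.33]
```

Request:
move_arm(series=[{"x":-0.15,"y":0,"z":0,"ax":0,"ay":0,"az":0},{"x":-0.3,"y":0,"z":0,"ax":0,"ay":0,"az":0},{"x":-0.45,"y":0,"z":0,"ax":0,"ay":0,"az":0},{"x":-0.55,"y":0,"z":0,"ax":0,"ay":0,"az":0},{"x":-0.55,"y":0,"z":0,"ax":0,"ay":0,"az":0},{"x":-0.65,"y":0,"z":-0.5,"ax":0,"ay":0,"az":0},{"x":-0.75,"y":0,"z":-1,"ax":0,"ay":0,"az":0},{"x":-0.9,"y":0,"z":-1.4,"ax":0,"ay":0,"az":0},{"x":-1.05,"y":0,"z":-1.9,"ax":0,"ay":0,"az":0},{"x":-1.05,"y":0,"z":-1.9,"ax":0,"ay":0,"az":0}])

```text
time: 19.8
position: [0.477, 0.105, 0.0863]
ee_rot: [[-1.0, -0.019, 0.002], [-0.019, 1.0, 0.001], [-0.002, 0.0, -1.0]]
contact_force: [-2.0, -0.0, -2.4]
gripper_width: 0.0389
```

Run:
```python
from h import *
f=grab('scene','p');grab('wrist','p');s=manip.state();print(s['position'],s['contact_force'],s['torque'],s['gripper_width'])
im=f['color'][:,:,::-1]; cv2.imwrite('pics/p2.png',cv2.resize(im[110:260,260:420],None,fx=4,fy=4))
```

```text
[0.47693536 0.1049471  0.08598841] [-1.49592157  0.44662696 -3.00278235] [-0.13305349  0.50845223 -0.1414791 ] 0.038980489747953484
```

View pics/p2.png

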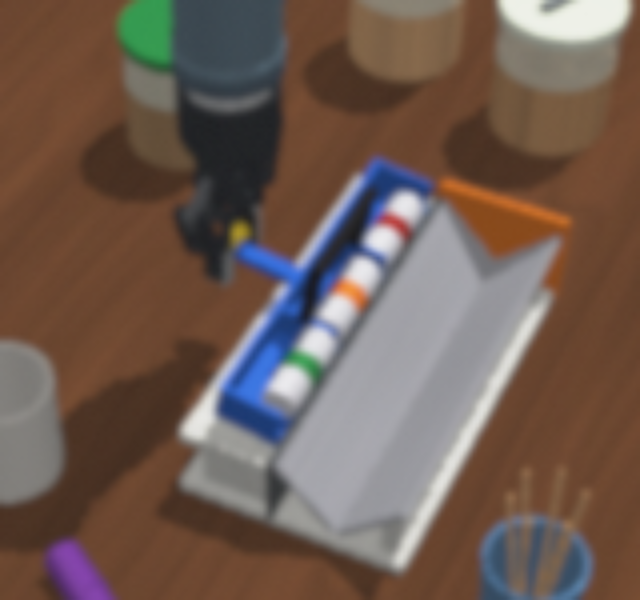

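View pics/p_wrist.png

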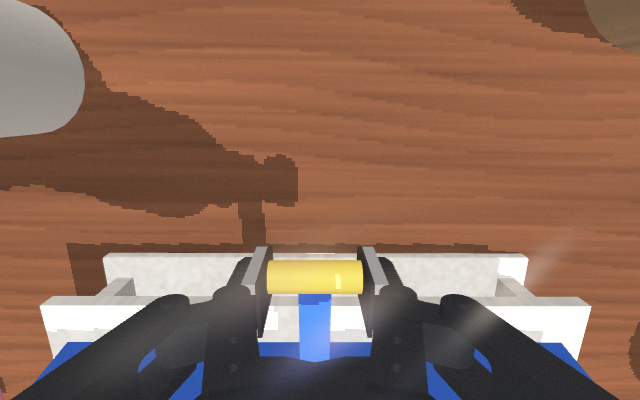

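Request:
move_arm(series=[{"x":-0.4,"y":0,"z":-0.9,"ax":0,"ay":0,"az":0},{"x":-0.9,"y":0,"z":-1.8,"ax":0,"ay":0,"az":0},{"x":-1.4,"y":0,"z":-2.6,"ax":0,"ay":0,"az":0},{"x":-2,"y":0,"z":-3.4,"ax":0,"ay":0,"az":0},{"x":-2.3,"y":0,"z":-3.8,"ax":0,"ay":0,"az":0},{"x":-2.65,"y":0,"z":-4.15,"ax":0,"ay":0,"az":0},{"x":-3,"y":0,"z":-4.5,"ax":0,"ay":0,"az":0},{"x":-3.35,"y":0,"z":-4.8,"ax":0,"ay":0,"az":0},{"x":-3.7,"y":0,"z":-5.1,"ax":0,"ay":0,"az":0},{"x":-4.1,"y":0,"z":-5.4,"ax":0,"ay":0,"az":0}])

```text
time: 21.15
position: [0.518, 0.1057, 0.1402]
ee_rot: [[-1.0, -0.019, 0.001], [-0.019, 1.0, 0.0], [-0.001, 0.0, -1.0]]
contact_force: [-1.4, -0.4, -2.5]
gripper_width: 0.0393
```

Run:
```python
from h import *
f=grab('scene','q');grab('wrist','q');s=manip.state();print(s['position'],s['contact_force'],s['torque'],s['gripper_width'])
im=f['color'][:,:,::-1]; cv2.imwrite('pics/q2.png',cv2.resize(im[110:260,260:420],None,fx=4,fy=4))
```

```text
[0.51851742 0.10575067 0.1404864 ] [-1.55822261 -0.28233935 -2.06852122] [-0.03625942  0.65920684 -0.03817289] 0.039536839247348354
```

View pics/q2.png

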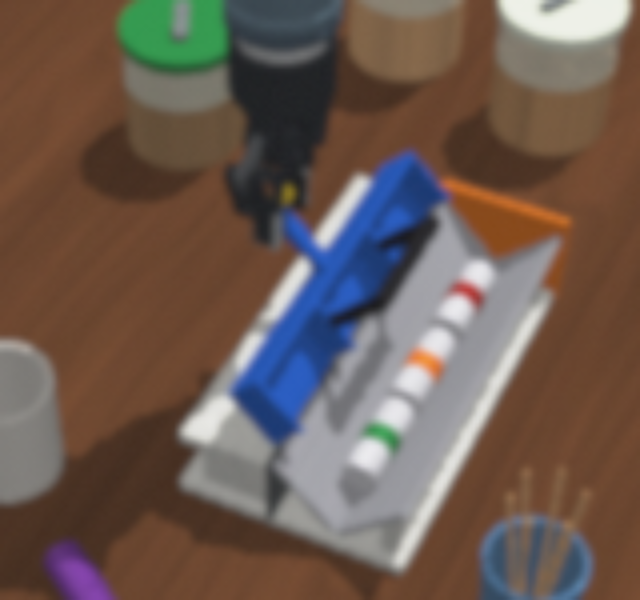

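View pics/q_wrist.png

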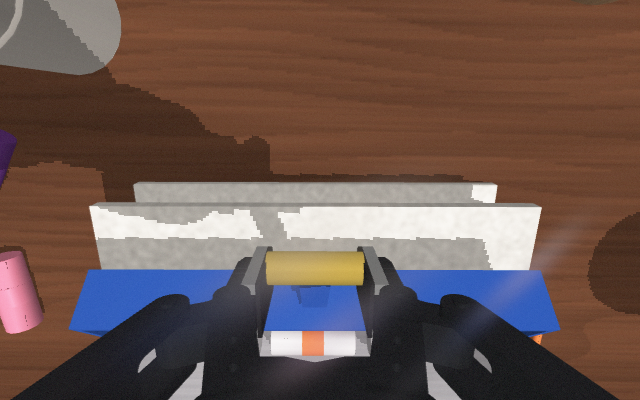

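Request:
move_arm(series=[{"x":0.8,"y":0,"z":0.6,"ax":0,"ay":0,"az":0},{"x":1.5,"y":0,"z":1.3,"ax":0,"ay":0,"az":0},{"x":2.15,"y":0,"z":2,"ax":0,"ay":0,"az":0},{"x":2.75,"y":0,"z":2.8,"ax":0,"ay":0,"az":0},{"x":3.3,"y":0,"z":3.6,"ax":0,"ay":0,"az":0},{"x":3.75,"y":0,"z":4.5,"ax":0,"ay":0,"az":0},{"x":4.15,"y":0,"z":5.4,"ax":0,"ay":0,"az":0},{"x":4.45,"y":0,"z":6.3,"ax":0,"ay":0,"az":0},{"x":4.65,"y":0,"z":7,"ax":0,"ay":0,"az":0},{"x":4.7,"y":0,"z":7.2,"ax":0,"ay":0,"az":0}])

```text
time: 22.5
position: [0.4717, 0.1049, 0.0681]
ee_rot: [[-1.0, -0.019, 0.002], [-0.019, 1.0, 0.001], [-0.002, 0.001, -1.0]]
contact_force: [-1.6, -0.1, 6.4]
gripper_width: 0.0391
```

Run:
```python
from h import *
f=grab('scene','r');s=manip.state();print(s['position'],s['contact_force'],s['torque'],s['gripper_width'])
im=f['color'][:,:,::-1]; cv2.imwrite('pics/r2.png',cv2.resize(im[110:260,260:420],None,fx=4,fy=4))
```

```text
[0.47170389 0.10492084 0.06818068] [-1.57055904  1.07663921  5.89072643] [-2.72254820e-02  1.91228275e-01  5.91234798e-05] 0.03940042360860942
```

View pics/r2.png

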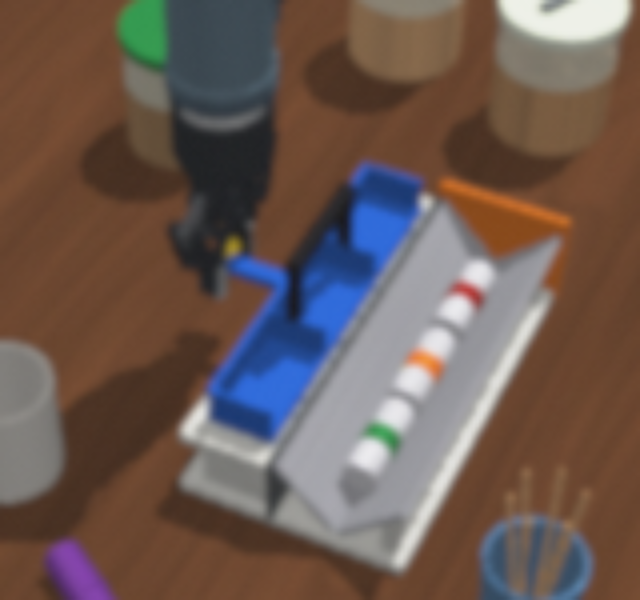

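Request:
move_arm(series=[{"x":0,"y":0,"z":0.1,"ax":0,"ay":0,"az":0},{"x":0,"y":0,"z":0.1,"ax":0,"ay":0,"az":0},{"x":0,"y":0,"z":0.1,"ax":0,"ay":0,"az":0},{"x":0,"y":0,"z":0.1,"ax":0,"ay":0,"az":0},{"x":0,"y":0,"z":0.1,"ax":0,"ay":0,"az":0},{"x":0,"y":0,"z":0.1,"ax":0,"ay":0,"az":0},{"x":0,"y":0,"z":0,"ax":0,"ay":0,"az":0},{"x":0,"y":0,"z":-1,"ax":0,"ay":0,"az":0},{"x":0,"y":0,"z":-3,"ax":0,"ay":0,"az":0},{"x":0,"y":0,"z":-6,"ax":0,"ay":0,"az":0}], claw=0, newtons=20)

```text
time: 23.8
position: [0.4711, 0.1047, 0.129]
ee_rot: [[-1.0, -0.019, 0.001], [-0.019, 1.0, 0.0], [-0.001, 0.0, -1.0]]
contact_force: [0.2, 0.2, 0.6]
gripper_width: 0.0857
```

Run:
```python
from h import *
s=manip.state();print(s['position'],s['contact_force'],s['gripper_width'])
go((.49,.10,.30),91)
```

```text
[0.47111876 0.1046665  0.1289611 ] [0.17829855 0.17169817 0.6473592 ] 0.0857186086676993
t 23.8 shift cm [ -1.9  -0.5 -17.1] turn [0.01 0.06 0.07]
```

Run:
```python
from h import *
S=load('scene','r')
for uv in ((466,293),(425,362),(382,435),(357,478)):
    print(onz(S,260+uv[0]/4,110+uv[1]/4,.052).round(4))
go((.55,-.07,.27),0.9)
```

```text
[0.6392 0.1851 0.052 ]
[0.6404 0.1035 0.052 ]
[0.6418 0.0234 0.052 ]
[ 0.6429 -0.0211  0.052 ]
t 23.8 shift cm [ -7.58 -17.61 -14.1 ] turn [6.000e-02 5.000e-02 9.017e+01]
```

Request:
move_arm(series=[{"x":0,"y":0,"z":-4,"ax":0,"ay":0,"az":0},{"x":0,"y":0,"z":-9,"ax":0,"ay":0,"az":0},{"x":-1,"y":-3,"z":-14,"ax":0,"ay":0,"az":10},{"x":-2.5,"y":-6,"z":-14,"ax":0,"ay":0,"az":20},{"x":-4,"y":-9,"z":-14,"ax":0,"ay":0,"az":30},{"x":-5.5,"y":-12,"z":-14,"ax":0,"ay":0,"az":40},{"x":-6.5,"y":-15,"z":-14,"ax":0,"ay":0,"az":50},{"x":-7.5,"y":-17.5,"z":-14,"ax":0,"ay":0,"az":60},{"x":-7.6,"y":-17.6,"z":-14,"ax":0,"ay":0,"az":70},{"x":-7.6,"y":-17.6,"z":-14,"ax":0,"ay":0,"az":80}], claw=255, newtons=20)

```text
time: 25.05
position: [0.5501, -0.0705, 0.2696]
ee_rot: [[-0.185, 0.983, 0.001], [0.983, 0.185, 0.0], [0.0, 0.001, -1.0]]
contact_force: [0.2, 0.0, -0.1]
gripper_width: -0.0
```

Run:
```python
from h import *
f=grab('top','t');g=grab('scene','t');s=manip.state();print(s['position'],s['q'],s['gripper_width'])
im=f['color'][:,:,::-1]; cv2.imwrite('pics/t2.png',cv2.resize(im[130:250,220:370],None,fx=5,fy=5))
im=g['color'][:,:,::-1]; cv2.imwrite('pics/t3.png',cv2.resize(im[110:260,260:420],None,fx=4,fy=4))
go((.638,-.062,.16),0.9)
```

```text
[ 0.55006052 -0.06987717  0.26938495] [-33.86921911  24.62582313  48.56917171 102.5940694  -20.7219741
  62.08261251  32.99132576] -0.00018656082114193947
t 25.15 shift cm [-0.9   8.77 10.95] turn [6.000e-02 1.000e-02 1.009e+01]
```

View pics/t2.png

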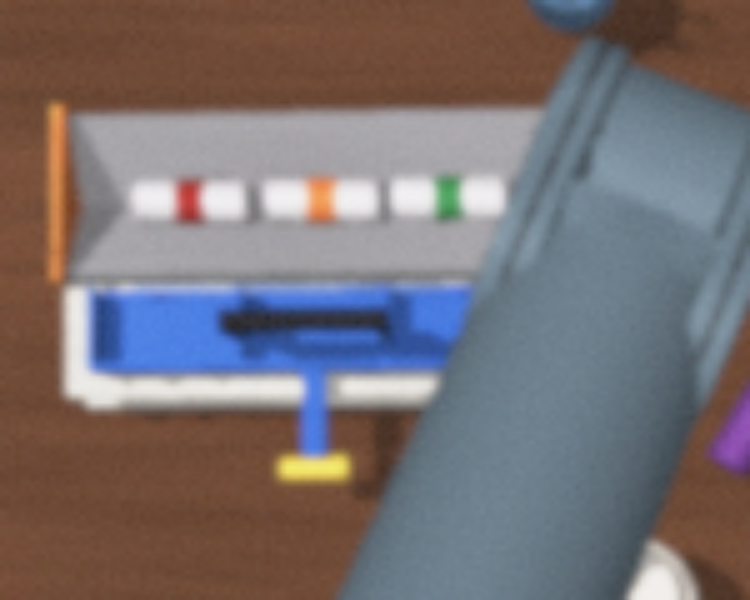

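View pics/t3.png

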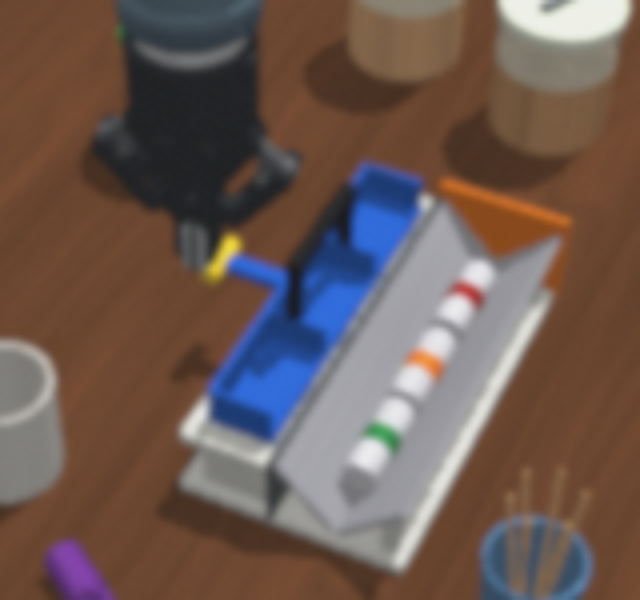

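Run:
```python
from h import *
T=load('top','t')
c=lambda u,v:(220+(u+.5)/5-.5,130+(v+.5)/5-.5)
for n,uv,z in (('g-',(506,197),.045),('g+',(391,197),.045),('o-',(378,200),.045),('o+',(262,200),.045),('r-',(247,201),.045),('r+',(130,201),.045),('stop',(68,105),.085),('stop',(66,280),.085),('tail',(313,468),.086),('traylip',(300,290),.07),('rear',(200,373),.1)):
    print(n,onz(T,*c(*uv),z).round(4))
```

```text
g- [ 0.6413 -0.0081  0.045 ]
g+ [0.6411 0.0643 0.045 ]
o- [0.6391 0.0725 0.045 ]
o+ [0.6389 0.1459 0.045 ]
r- [0.6382 0.1554 0.045 ]
r+ [0.6379 0.2296 0.045 ]
stop [0.6912 0.2617 0.085 ]
stop [0.5826 0.2602 0.085 ]
tail [0.4688 0.1069 0.086 ]
traylip [0.5789 0.1182 0.07  ]
rear [0.5249 0.1744 0.1   ]
```

Run:
```python
from h import *
go((.642,-.052,.16),-89)
```

```text
t 25.15 shift cm [ 0.    9.35 10.95] turn [ 5.000e-02 -5.000e-02  9.999e+01]
```

Request:
move_arm(series=[{"x":0,"y":1,"z":0,"ax":0,"ay":0,"az":10},{"x":0,"y":2.5,"z":0,"ax":0,"ay":0,"az":20},{"x":0,"y":4,"z":1,"ax":0,"ay":0,"az":30},{"x":0,"y":5.5,"z":2,"ax":0,"ay":0,"az":40},{"x":0,"y":7,"z":3,"ax":0,"ay":0,"az":50},{"x":0,"y":8.5,"z":5,"ax":0,"ay":0,"az":60},{"x":0,"y":9.4,"z":7,"ax":0,"ay":0,"az":70},{"x":0,"y":9.4,"z":9,"ax":0,"ay":0,"az":80},{"x":0,"y":9.4,"z":10.5,"ax":0,"ay":0,"az":90},{"x":0,"y":9.4,"z":11,"ax":0,"ay":0,"az":100}])

```text
time: 26.4
position: [0.6418, -0.0514, 0.1586]
ee_rot: [[1.0, 0.016, -0.001], [0.016, -1.0, 0.001], [-0.001, -0.001, -1.0]]
contact_force: [-0.1, 0.1, -0.4]
gripper_width: 0.0001
```

Run:
```python
from h import *
g=grab('scene','u');grab('wrist','u');s=manip.state();print(s['position'],s['q'],s['contact_force'])
im=g['color'][:,:,::-1]; cv2.imwrite('pics/u3.png',cv2.resize(im[90:290,240:440],None,fx=3,fy=3))
go((.642,-.050,.040),-89)
```

```text
[ 0.64191378 -0.05141425  0.15870103] [-37.0708138   51.33528612  62.51993063  94.78913531 -49.432885
  65.76226679 -50.04925122] [-0.10289532 -0.11976681 -0.49445268]
t 26.5 shift cm [ 0.02 -0.14 11.87] turn [-0.01  0.05  0.13]
```

View pics/u_wrist.png

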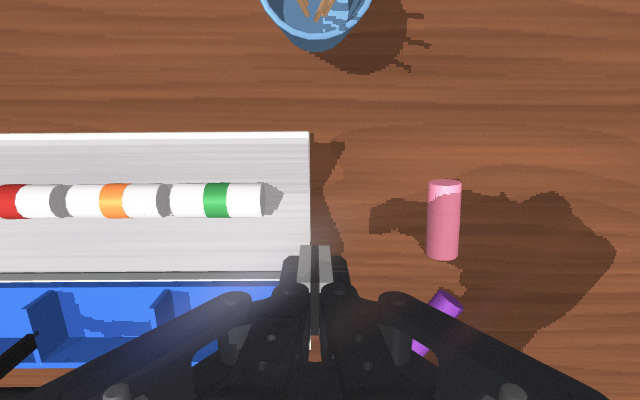

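View pics/u3.png

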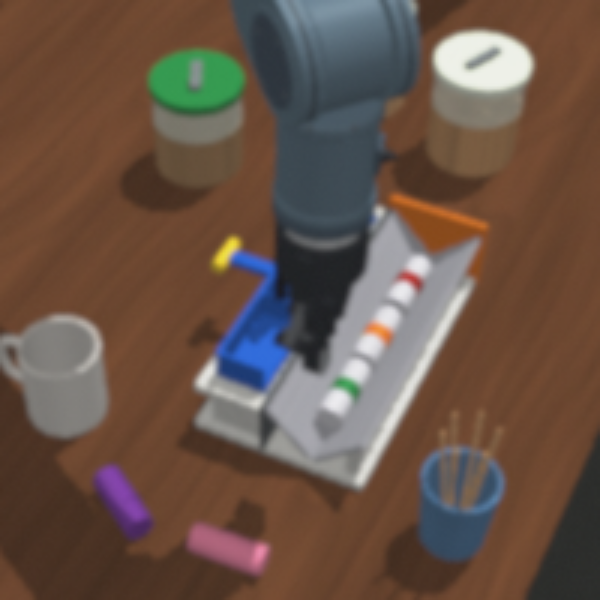

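Run:
```python
from h import *
W=load('wrist','u')
for uv,z in (((264,200),.045),((215,200),.056),((113,200),.056),((310,131),.07),((310,272),.07)): print(onz(W,*uv,z).round(4))
```

```text
[ 0.6415 -0.0109  0.045 ]
[0.6442 0.025  0.056 ]
[0.6435 0.1033 0.056 ]
[ 0.6977 -0.0478  0.07  ]
[ 0.5911 -0.0484  0.07  ]
```

Request:
move_arm(series=[{"x":0,"y":0,"z":1.5,"ax":0,"ay":0,"az":0},{"x":0,"y":0,"z":3.5,"ax":0,"ay":0,"az":0},{"x":0,"y":0,"z":6,"ax":0,"ay":0,"az":0},{"x":0,"y":0,"z":8,"ax":0,"ay":0,"az":0},{"x":0,"y":0,"z":9.5,"ax":0,"ay":0,"az":0},{"x":0,"y":0,"z":10.5,"ax":0,"ay":0,"az":0},{"x":0.05,"y":0,"z":11.2,"ax":0,"ay":0,"az":0},{"x":0.05,"y":0,"z":11.7,"ax":0,"ay":0,"az":0},{"x":0.05,"y":0,"z":11.7,"ax":0,"ay":0,"az":0},{"x":0.05,"y":0,"z":11.7,"ax":0,"ay":0,"az":0}])

```text
time: 27.75
position: [0.6426, -0.0515, 0.0422]
ee_rot: [[1.0, 0.02, -0.0], [0.02, -1.0, 0.0], [-0.0, -0.0, -1.0]]
contact_force: [-0.6, 0.3, -0.0]
gripper_width: -0.0003
```

Run:
```python
from h import *
g=grab('scene','v');grab('wrist','v');s=manip.state();print(s['position'],s['q'],s['contact_force'])
im=g['color'][:,:,::-1]; cv2.imwrite('pics/v3.png',cv2.resize(im[90:290,240:440],None,fx=3,fy=3))
```

```text
[ 0.64258209 -0.05143078  0.04212318] [-33.59524228  58.82478062  54.95560737  97.13524946 -57.1288188
  56.52281443 -45.53636011] [ 0.66685584  0.29656215 -0.10536715]
```

View pics/v_wrist.png

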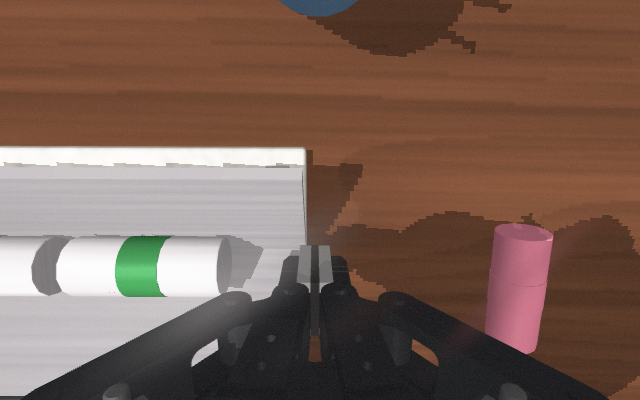

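View pics/v3.png

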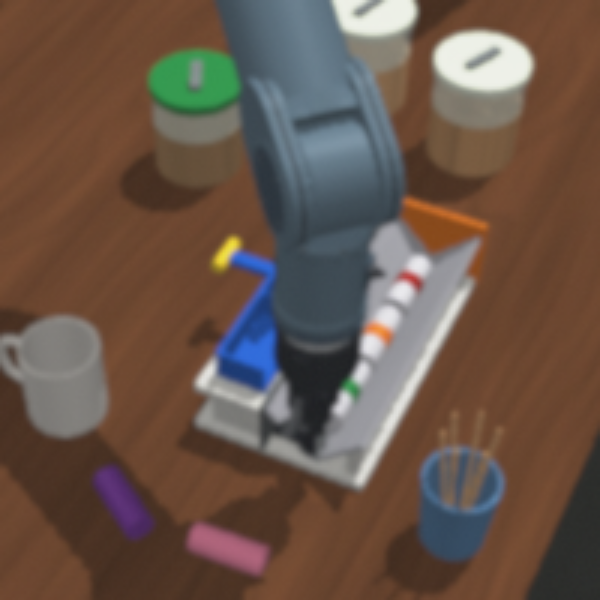

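Request:
move_arm(series=[{"x":0,"y":-0.7,"z":0.1,"ax":0,"ay":0,"az":0},{"x":0,"y":-1.3,"z":0.2,"ax":0,"ay":0,"az":0},{"x":0,"y":-1.7,"z":0.2,"ax":0,"ay":0,"az":0},{"x":0,"y":-2,"z":0.2,"ax":0,"ay":0,"az":0},{"x":0,"y":-2.4,"z":0.2,"ax":0,"ay":0,"az":0},{"x":0,"y":-2.8,"z":0.2,"ax":0,"ay":0,"az":0},{"x":0,"y":-3.2,"z":0.2,"ax":0,"ay":0,"az":0},{"x":0,"y":-3.6,"z":0.2,"ax":0,"ay":0,"az":0},{"x":0,"y":-4,"z":0.2,"ax":0,"ay":0,"az":0},{"x":0,"y":-4.4,"z":0.2,"ax":0,"ay":0,"az":0}])

```text
time: 29.1
position: [0.6417, -0.0075, 0.0402]
ee_rot: [[1.0, 0.02, 0.0], [0.02, -1.0, -0.0], [0.0, 0.0, -1.0]]
contact_force: [0.0, -1.5, 0.1]
gripper_width: 0.0001
```

Run:
```python
from h import *
g=grab('scene','w');grab('wrist','w');s=manip.state();print(s['position'],s['q'],s['contact_force'])
im=g['color'][:,:,::-1]; cv2.imwrite('pics/w3.png',cv2.resize(im[90:290,240:440],None,fx=3,fy=3))
```

```text
[ 0.64176365 -0.00687659  0.04011859] [-37.71409779  58.87415986  54.97567673  97.61510496 -57.47045724
  56.27812929 -49.08501057] [-0.61185809 -0.42236099 -0.20227934]
```

View pics/w_wrist.png

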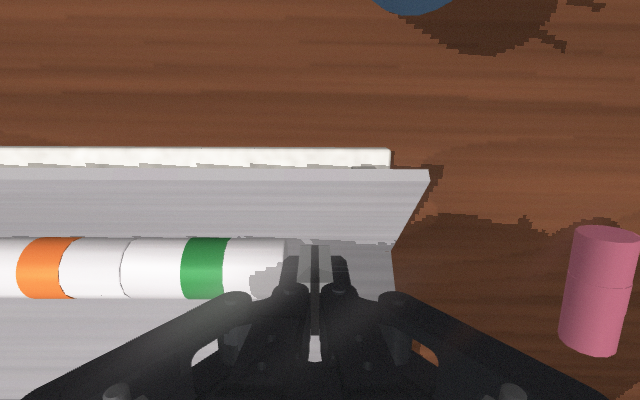

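View pics/w3.png

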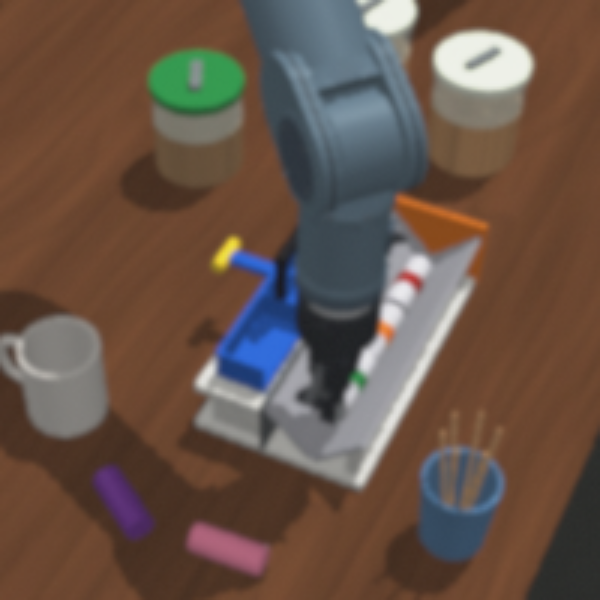

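Run:
```python
from h import *
W=load('wrist','w')
p=onz(W,204,267,.056); print(p, 'end rel TCP', p[1]-.035+.00688)
print(onz(W,45,267,.056), onz(W,288,240,.045))
```

```text
[0.64760252 0.0396063  0.056     ] end rel TCP 0.011486301649450723
[0.64623995 0.10670831 0.056     ] [0.65601427 0.00500678 0.045     ]
```

Request:
move_arm(series=[{"x":0,"y":-0.4,"z":0,"ax":0,"ay":0,"az":0},{"x":0,"y":-0.8,"z":0,"ax":0,"ay":0,"az":0},{"x":0,"y":-1.2,"z":0,"ax":0,"ay":0,"az":0},{"x":0,"y":-1.6,"z":0,"ax":0,"ay":0,"az":0},{"x":0,"y":-2,"z":0,"ax":0,"ay":0,"az":0},{"x":0,"y":-2.4,"z":0,"ax":0,"ay":0,"az":0},{"x":0,"y":-2.8,"z":0,"ax":0,"ay":0,"az":0},{"x":0,"y":-3.2,"z":0,"ax":0,"ay":0,"az":0},{"x":0,"y":-3.6,"z":0,"ax":0,"ay":0,"az":0},{"x":0,"y":-3.9,"z":0,"ax":0,"ay":0,"az":0}])

```text
time: 30.45
position: [0.641, 0.0324, 0.0401]
ee_rot: [[1.0, 0.02, -0.0], [0.02, -1.0, 0.0], [-0.0, -0.0, -1.0]]
contact_force: [0.7, -2.7, 0.1]
gripper_width: 0.0001
```

Run:
```python
from h import *
g=grab('scene','x');W=grab('wrist','x');s=manip.state();print(s['position'],s['q'],s['contact_force'])
im=g['color'][:,:,::-1]; cv2.imwrite('pics/x3.png',cv2.resize(im[90:290,240:440],None,fx=3,fy=3))
```

```text
[0.640998   0.03278213 0.04012538] [-41.29499023  58.95424282  55.10148348  97.61292604 -57.62308977
  56.38825799 -52.48617209] [ 0.16651727 -1.25450514  1.01140158]
```

View pics/x_wrist.png

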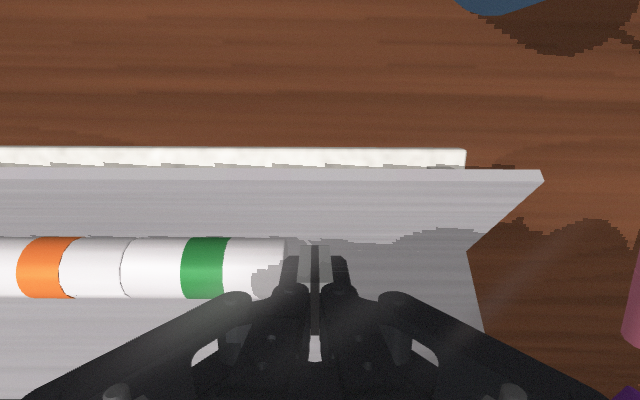

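View pics/x3.png

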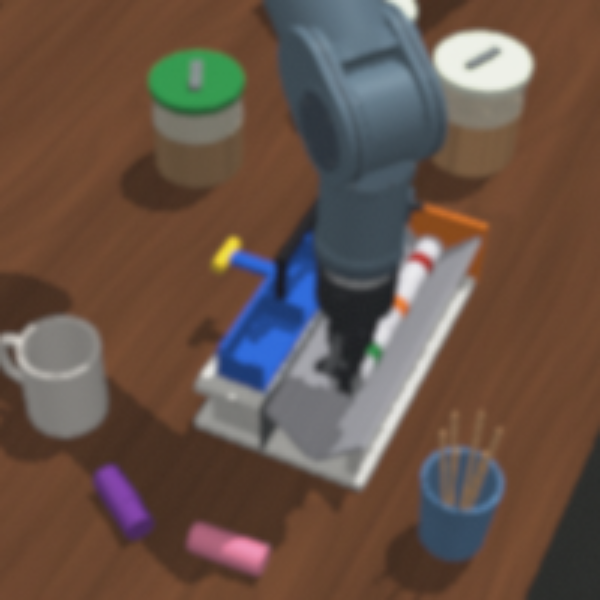

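Request:
move_arm(series=[{"x":0,"y":-0.1,"z":0,"ax":0,"ay":0,"az":0},{"x":0,"y":-0.15,"z":0,"ax":0,"ay":0,"az":0},{"x":0,"y":-0.2,"z":0,"ax":0,"ay":0,"az":0},{"x":0,"y":-0.25,"z":0,"ax":0,"ay":0,"az":0},{"x":0,"y":-0.3,"z":0,"ax":0,"ay":0,"az":0},{"x":0,"y":-0.35,"z":0,"ax":0,"ay":0,"az":0},{"x":0,"y":-0.4,"z":0,"ax":0,"ay":0,"az":0},{"x":0,"y":-0.45,"z":0,"ax":0,"ay":0,"az":0},{"x":0,"y":-0.5,"z":0,"ax":0,"ay":0,"az":0},{"x":0,"y":-0.5,"z":0,"ax":0,"ay":0,"az":0}])

```text
time: 31.8
position: [0.6409, 0.0379, 0.0401]
ee_rot: [[1.0, 0.021, -0.0], [0.021, -1.0, 0.001], [-0.0, -0.001, -1.0]]
contact_force: [0.6, -2.1, 0.2]
gripper_width: 0.0002
```

Run:
```python
from h import *
g=grab('scene','y');s=manip.state();print(s['position'],s['contact_force'])
im=g['color'][:,:,::-1]; cv2.imwrite('pics/y3.png',cv2.resize(im[150:230,330:420],None,fx=7,fy=7,interpolation=cv2.INTER_CUBIC))
s=manip.state();print(s['contact_force'])
```

```text
[0.64086524 0.03790498 0.04009033] [-0.43040971 -1.58021252  0.35341089]
[-0.43040971 -1.58021252  0.35341089]
```

View pics/y3.png

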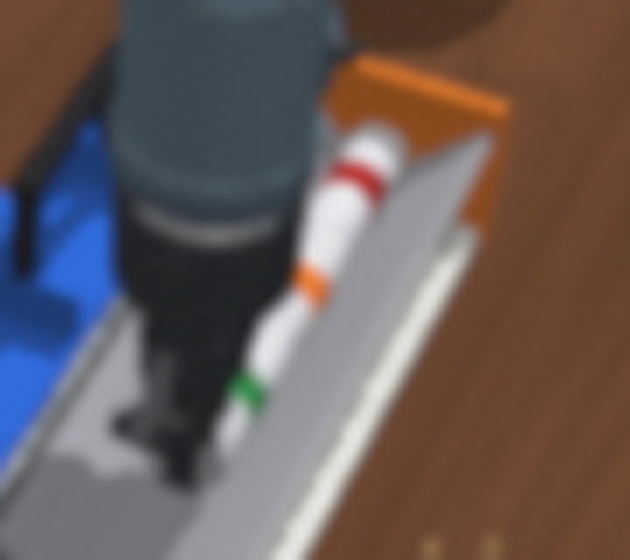

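Request:
move_arm(series=[{"x":0,"y":-0.05,"z":0,"ax":0,"ay":0,"az":0},{"x":0,"y":-0.1,"z":0,"ax":0,"ay":0,"az":0},{"x":0,"y":-0.15,"z":0,"ax":0,"ay":0,"az":0},{"x":0,"y":-0.18,"z":0,"ax":0,"ay":0,"az":0},{"x":0,"y":-0.21,"z":0,"ax":0,"ay":0,"az":0},{"x":0,"y":-0.24,"z":0,"ax":0,"ay":0,"az":0},{"x":0,"y":-0.27,"z":0,"ax":0,"ay":0,"az":0},{"x":0,"y":-0.3,"z":0,"ax":0,"ay":0,"az":0},{"x":0,"y":-0.3,"z":0,"ax":0,"ay":0,"az":0},{"x":0,"y":-0.3,"z":0,"ax":0,"ay":0,"az":0}])

```text
time: 33.1
position: [0.6408, 0.0398, 0.0402]
ee_rot: [[1.0, 0.02, -0.0], [0.02, -1.0, -0.0], [-0.0, 0.0, -1.0]]
contact_force: [-0.1, -5.3, 0.8]
gripper_width: -0.0001
```

Run:
```python
from h import *
g=grab('wrist','z');s=manip.state();print(s['position'],s['contact_force'])
p=onz(g,204,267,.056);print(p)
```

```text
[0.64079281 0.0397976  0.04019613] [ 0.53994228 -6.54327452  0.37996904]
[0.64657333 0.08618266 0.056     ]
```

View pics/z_wrist.png

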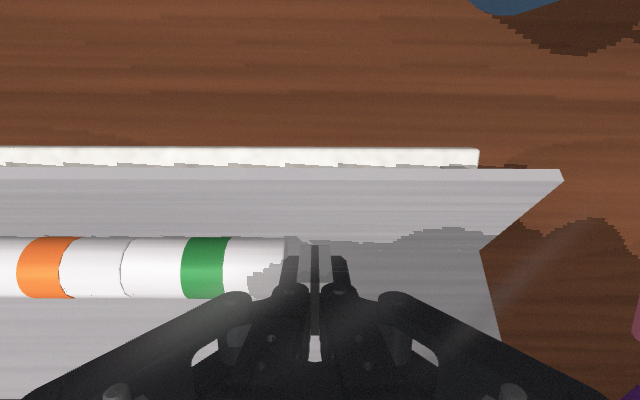

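Request:
move_arm(series=[{"x":0,"y":0.2,"z":0,"ax":0,"ay":0,"az":0},{"x":0,"y":0.8,"z":0,"ax":0,"ay":0,"az":0},{"x":0,"y":1.8,"z":0,"ax":0,"ay":0,"az":0},{"x":0,"y":2.5,"z":-1,"ax":0,"ay":0,"az":0},{"x":0,"y":3,"z":-4,"ax":0,"ay":0,"az":0},{"x":0,"y":3.5,"z":-8,"ax":0,"ay":0,"az":0},{"x":0,"y":3.5,"z":-12,"ax":0,"ay":0,"az":0},{"x":0,"y":3.5,"z":-16,"ax":0,"ay":0,"az":0},{"x":0,"y":3.5,"z":-20,"ax":0,"ay":0,"az":0},{"x":0,"y":3.5,"z":-22,"ax":0,"ay":0,"az":0}])

```text
time: 34.4
position: [0.6421, 0.004, 0.2629]
ee_rot: [[1.0, 0.019, 0.003], [0.019, -1.0, -0.0], [0.003, 0.0, -1.0]]
contact_force: [1.4, -0.2, -0.2]
gripper_width: -0.0001
```

Run:
```python
from h import *
print(manip.state()['position']); go((.50,-.17,.36),-60)
```

```text
[0.64211738 0.00397477 0.26291451]
t 34.4 shift cm [-14.52  17.12  -9.74] turn [  0.07  -0.15 -28.89]
```

Request:
move_arm(series=[{"x":0,"y":1,"z":-3,"ax":0,"ay":0,"az":-2},{"x":-2,"y":3,"z":-6,"ax":0,"ay":0,"az":-5},{"x":-4,"y":5,"z":-9,"ax":0,"ay":0,"az":-8},{"x":-6,"y":8,"z":-9.7,"ax":0,"ay":0,"az":-12},{"x":-8.5,"y":10.5,"z":-9.7,"ax":0,"ay":0,"az":-16},{"x":-11,"y":13,"z":-9.7,"ax":0,"ay":0,"az":-20},{"x":-13,"y":15.5,"z":-9.7,"ax":0,"ay":0,"az":-25},{"x":-14.5,"y":17,"z":-9.7,"ax":0,"ay":0,"az":-29},{"x":-14.5,"y":17,"z":-9.7,"ax":0,"ay":0,"az":-29},{"x":-14.5,"y":17,"z":-9.7,"ax":0,"ay":0,"az":-29}])

```text
time: 35.65
position: [0.5008, -0.1677, 0.3593]
ee_rot: [[0.865, 0.502, 0.003], [0.502, -0.865, 0.0], [0.002, 0.001, -1.0]]
contact_force: [-0.3, 0.5, 0.7]
gripper_width: 0.0001
```

Run:
```python
from h import *
f=grab('top','fin');g=grab('scene','fin');s=manip.state();print(s['position'],s['contact_force'],np.abs(s['dq']).max())
cv2.imwrite('pics/fin2.png',cv2.resize(f['color'][130:250,220:370,::-1],None,fx=5,fy=5,interpolation=cv2.INTER_CUBIC))
cv2.imwrite('pics/fin3.png',cv2.resize(g['color'][110:260,260:420,::-1],None,fx=4,fy=4,interpolation=cv2.INTER_CUBIC))
```

```text
[ 0.50092025 -0.16763862  0.35927032] [-1.26731525  0.4133565  -0.0360295 ] 0.28356710382443967
```

View pics/fin2.png

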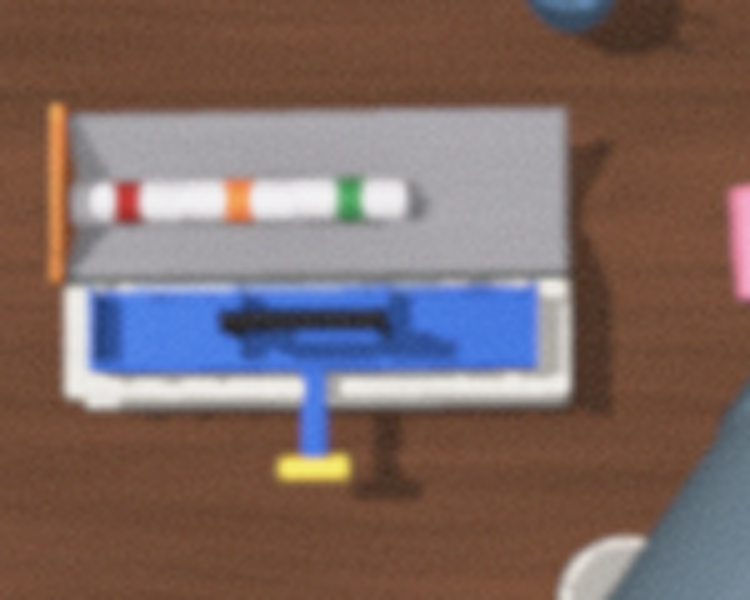

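View pics/fin3.png

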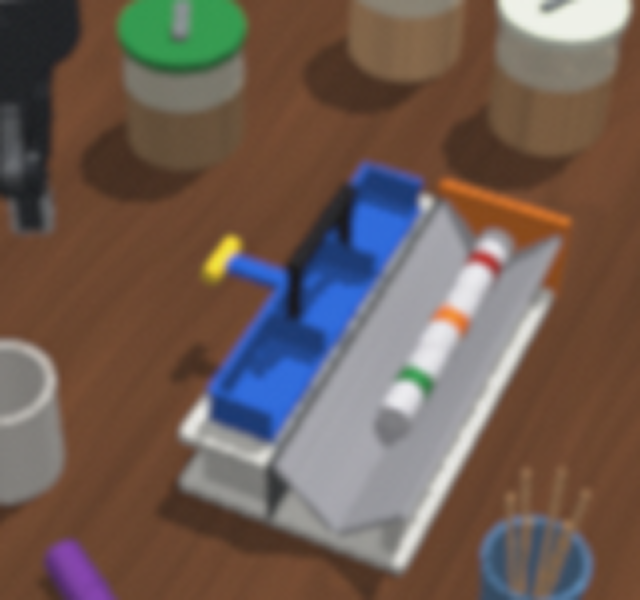

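View pics/fin_top.png

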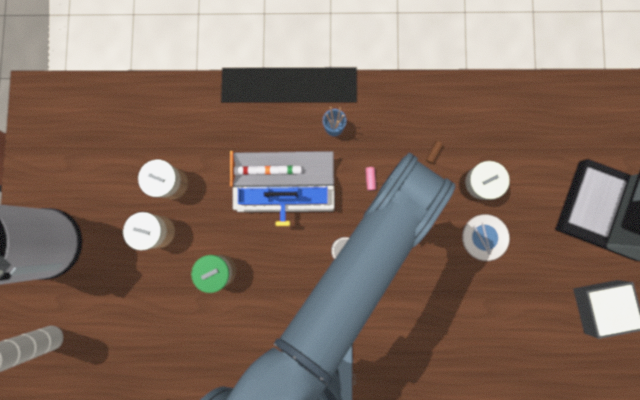

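Run:
```python
from h import *
T=load('top','fin')
c=lambda u,v:(220+(u+.5)/5-.5,130+(v+.5)/5-.5)
for n,uv,z in (('r',(127,202),.056),('o',(239,201),.056),('g',(349,199),.056),('g-',(409,199),.045),('stop',(67,200),.085),('tail',(313,468),.084),('lip',(440,288),.07),('lip',(150,292),.07),('rear',(110,374),.1),('rear',(536,370),.1),('rim',(70,282),.07),('rim',(570,276),.07)):
    print(n,onz(T,*c(*uv),z).round(4))
```

```text
r [0.6355 0.2294 0.056 ]
o [0.6364 0.1589 0.056 ]
g [0.6379 0.0899 0.056 ]
g- [0.6398 0.053  0.045 ]
stop [0.6321 0.2608 0.085 ]
tail [0.4688 0.1071 0.084 ]
lip [0.5805 0.0318 0.07  ]
lip [0.5772 0.2111 0.07  ]
rear [0.5239 0.2288 0.1   ]
rear [ 0.5279 -0.0275  0.1   ]
rim [0.5832 0.261  0.07  ]
rim [ 0.5884 -0.0482  0.07  ]
```

```bash
python3 -c "
from station import sign_off; print(sign_off())"
```

```text
the job is handed in; nothing more can be done
None
```

The whole job was carried out and handed in at about 36 s of the 69 s allowed. No verdict was reported, so the result below rests on my own checks.

- **Carry:** I carried the tray by its black bar and set it on the shelf with all three tubes aboard. It landed a few millimetres behind the rim strip, still inside the allowed band. I let go with the tubes still in place.
- **Tip:** I gripped the yellow tail by its ends, slid the tray forward to the rim, raised it to about 45 degrees, and the three tubes rolled into the trough. Then I lowered the tray and let go.
- **Slide:** I pushed the row along the fold with closed fingers until the wrist force rose to about 6.5 N, which I took as contact with the stop. Then I backed off and moved clear.

**Last checks, from the top and scene pictures:**
- The tube bands are 69 and 70 mm apart, which fits a closed row. The row reaches the stop within the 2–3 mm measuring error.
- The tubes lie in the fold.
- The tray is empty and looks level. It is centred within about 2 mm, square within about 1 degree, with its lip roughly 2–4 mm behind the shelf's front edge.
- The jars, stirrer cup, saucer and look-alikes in view show no movement. The mug and the purple look-alike were partly or wholly hidden by the arm in the final top picture; the scene picture shows both, with no sign of movement.

No check failed. Two sets of measurements disagreed slightly: the position of the trough's fold differed by 2–3 mm between cameras, and the red tube's end came out 1–3 mm beyond the stop face. Both are about the size of the calibration error.

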